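# Stand the sealed boards to dry and block their feet

## Robot

A 6-joint arm with a two-finger parallel gripper is mounted at the origin on the work surface. World frame = base frame: x ahead of the robot, y to its left, z up, the work surface at z = 0. Lengths are in m, angles in degrees, forces in N, time in s.
With the tool pointing down it reaches from about 0.35 to 0.875 m from the base axis. Payload 4.2 kg.
Tool frame: the origin (TCP) lies midway between the tips of the shut fingers; the grasp point (between the pads) lies 19 mm behind it (r.grasp_offset is the distance from the TCP to the grasp point, in m); z points along the fingers, y is the direction in which the jaws open and shut (so a half turn about z gives the same grasp; the last joint's range is limited). The gripper opens to 87 mm and grips with 3 to 60 N. Pads are 19 mm wide; open, the fingers measure 117 mm over their backs; the gripper's body (75 mm by 190 mm) begins 51 mm behind the grasp point.
Start: joints at [81.165, 22.042, 0.453, 0, -68.411, -14.817], TCP at [0.251, 0.572, 0.223] pointing down, gripper open.
Joint ranges: [-179.83, 179.83], [-69.29, 118.12], [-61.27, 80.66], [-181.25, 117.63], [-171.15, -9.14], [-177.46, 177.46]. Speed limits (degrees/s): [159.86, 159.86, 180, 180, 180, 180].

## Interface

Orientations are given as a 3x3 rotation matrix whose columns are the frame's x, y, z axes.
In Python, from station import r gives the robot as it stands.
- The arm moves only by the shell command python3 -m crank 'ROWS'. ROWS is JSON, a list of rows, each a list of 3 entries, a list of its own where there are three numbers: the closure, from -1 (fully open) to 1 (shut), so that 0 is half open, then the shift along the tool's x, y, z as a fraction of full scale, then the turn, a rotation vector about the tool's x, y, z as a fraction of full scale. In form: [[fingers, [dx, dy, dz], [wx, wy, wz]], ...]. A call has 1 to 8 rows; each row shifts and turns the commanded pose from where the row before left it, along the tool's axes as they then stand; what a row does not reach is not made up. Full scale, the value 1, is 100 mm for a shift and 45 degrees for a turn. A row lasts 1/10 s, in which the tool goes at most 50 mm and 8.59 degrees, less where a joint would pass 70% of its speed; a pose out of reach is approached as far as the arm can. A call with a number of a shift or a turn outside -1 to 1 is refused whole. A call with a gripper value outside its range is refused whole. The fingers move at their own pace and stop on an object; the grip force is fixed at half the most. Time passes only in rows, so rows that do not move let the fingers close. It gives the time, the measured TCP pose, the force and the opening at its end, in the units of the state.
- r.sense(): the state, without advancing time (a new reading comes with each control period).
- r.capture(name): name is "side" or "top"; returns a dict with "img" (384x512x3 uint8, blue, green, red), "fx", "fy", "cx", "cy" (pixels), "R" (3x3) and "t" (3): a world point X has camera coordinates R X + t. Camera axes: x right, y down, z forward; pixel columns grow to the right and rows downward; lengths in m; the calibration is good to about 2 mm. A picture is of the moment at which its call begins. There is no depth.
- r.finish_job(): hands the job in, once; it reports no verdict.
The state is a dict: "time_s": time; "joints": joint angles; "joint_velocities": joint speeds; "effort": joint torques, N m; "tcp_pos": TCP position; "ee_rot": TCP orientation; "wrist_force": force on the tool from outside, world axes, zero at the start; "moment": the same for the moment, N m; "gripper_width": opening from 0.0 (shut) to 1.0 (fully open).
Only numpy, scipy, OpenCV 4.12 (cv2) and the standard library are available. Lean on these libraries where they do the work, as an engineer would, in place of code of your own. Each camera call takes 0.05 s, during which the arm holds its last target.

## Task

Take every plywood board out of the slotted rack and lean it against the far side of the dark drying frame, its foot on the table about 4 cm out from the battens so that it slants some 20 degrees, the boards side by side, square to the frame and not touching one another. Then pick up the lopsided stop bar near its balance point so that it hangs level, and lay it flat on the table along the frame, close in front of the boards' feet (no more than about 4 cm away) so that it blocks all of them. Leave the cups, pots and other things on the table where they are.

Things in the scene. Friction and masses are not known exactly. Their poses are not given: they have to be found in the camera images.
- frame: Fixed dark wooden drying frame. Origin on the table below the middle of its battens; z up, y along them, x square to them, away from the robot. Two level battens, 410 long, 16 thick (far faces at x = +8 mm), at heights 12-42 and 65-95 mm, between 105 mm high end posts at y = +-215 mm. Its feet reach out on the robot's side only; boards go on the far (+x) side.
- rack: Fixed wooden rack, 230 x 90 mm, with four upright slots (14 mm wide, 32 mm deep, floor 8 mm above the table) at x = -96, -32, +32 and +96 mm of its own frame; the slots run along its y. Origin on the table under its centre, z up. Three or four of the slots hold a board.
- board1_mid (a point): Plywood board, 10 thick (its x), 80 wide (its y), 150 high (its z), about 0.1 kg, starting upright in a slot of the rack, both faces alike. This point is its centre. The board may be absent (None).
- board1_foot (a point): Middle of the lower 80 x 10 mm end of the same board, 75 mm below its centre along its z.
- board2_mid (a point): Plywood board, 10 thick (its x), 80 wide (its y), 150 high (its z), about 0.1 kg, starting upright in a slot of the rack, both faces alike. This point is its centre. The board may be absent (None).
- board2_foot (a point): Middle of the lower 80 x 10 mm end of the same board, 75 mm below its centre along its z.
- board3_mid (a point): Plywood board, 10 thick (its x), 80 wide (its y), 150 high (its z), about 0.1 kg, starting upright in a slot of the rack, both faces alike. This point is its centre. The board may be absent (None).
- board3_foot (a point): Middle of the lower 80 x 10 mm end of the same board, 75 mm below its centre along its z.
- board4_mid (a point): Plywood board, 10 thick (its x), 80 wide (its y), 150 high (its z), about 0.1 kg, starting upright in a slot of the rack, both faces alike. This point is its centre. The board may be absent (None).
- board4_foot (a point): Middle of the lower 80 x 10 mm end of the same board, 75 mm below its centre along its z.
- bar_mid (a point): Lopsided stop bar, 360 mm long (its x): aluminium base strip 60 wide (its y), 5 thick; above its middle line a smooth, slippery steel rod 12 in diameter, axis 44 mm above the underside, free to grip from x = -165 to +130 mm. Held far from its balance it swings down. This point: middle of length and width, 25 mm above the underside. With its block 0.4 to 0.9 kg.
- bar_block (a point): Centre of the dark iron block, 50 x 50 x 47 mm, fixed on the strip at the stop bar's +x end (155 mm from the bar's middle); it also carries the rod. Its weight differs from start to start, so the whole balances somewhere between x = +60 and +115 mm of the bar.
Not all that is in view belongs to the job. Leave any purple or turquoise look-alike of the part that bears board1_mid alone.

How it is judged (in metres and radians):
On the way, in this order (a step that is already met when the one before it is completed fails the run):
1. every board leans on the far side of the frame, side by side (angle between board1_mid's own z axis and vertical between 0.15 and 0.62 rad and height (world z) of each of board1_foot, board2_foot, board3_foot, board4_foot below 0.012 m and x of each of board1_mid, board2_mid, board3_mid, board4_mid in the frame of frame above 0.015 m and x of board1_foot in the frame of frame between 0.02 and 0.1 m and y of board1_mid in the frame of frame between -0.2 and 0.2 m and angle between the y axis of each of board1_mid, board2_mid, board3_mid, board4_mid and the y axis of frame, either way round below 0.22 rad and contact force between each of board1, board2, board3, board4 and frame above 0.02 N and linear speed of each of board1, board2, board3, board4 below 0.02 m/s and angle between board2_mid's own z axis and vertical between 0.15 and 0.62 rad and x of board2_foot in the frame of frame between 0.02 and 0.1 m and y of board2_mid in the frame of frame between -0.2 and 0.2 m and angle between board3_mid's own z axis and vertical between 0.15 and 0.62 rad and x of board3_foot in the frame of frame between 0.02 and 0.1 m and y of board3_mid in the frame of frame between -0.2 and 0.2 m and angle between board4_mid's own z axis and vertical between 0.15 and 0.62 rad and x of board4_foot in the frame of frame between 0.02 and 0.1 m and y of board4_mid in the frame of frame between -0.2 and 0.2 m and horizontal distance between board1_foot and board2_foot above 0.082 m and horizontal distance between each of board1_foot, board2_foot and board3_foot above 0.082 m and horizontal distance between each of board1_foot, board2_foot, board3_foot and board4_foot above 0.082 m), for 0.3 s.
2. the stop bar is lifted clear of the table and hangs level within about 7 degrees (height (world z) of bar_mid above 0.075 m and angle between bar_mid's own x axis and vertical between 1.4508 and 1.6908 rad), for 0.3 s.
At the end, for the whole second after the job is handed in: Every board rests on the frame's far side, foot on the table, 9 to 35 degrees off upright, square to the frame within 12, feet over 82 mm apart; the stop bar lies flat beyond the feet, parallel within 11 degrees, spanning them all, within 45 mm of each; all at rest (all of step 1 and height (world z) of bar_mid below 0.032 m and angle between bar_mid's own z axis and vertical below 0.1 rad and x of bar_mid in the frame of frame above 0.06 m and angle between the x axis of bar_mid and the y axis of frame, either way round below 0.2 rad and linear speed of stop_bar below 0.02 m/s and x of board1_foot in the frame of bar_mid between -0.175 and 0.175 m and y of board1_foot in the frame of bar_mid between -0.085 and 0.085 m and x of board2_foot in the frame of bar_mid between -0.175 and 0.175 m and y of board2_foot in the frame of bar_mid between -0.085 and 0.085 m and x of board3_foot in the frame of bar_mid between -0.175 and 0.175 m and y of board3_foot in the frame of bar_mid between -0.085 and 0.085 m and x of board4_foot in the frame of bar_mid between -0.175 and 0.175 m and y of board4_foot in the frame of bar_mid between -0.085 and 0.085 m); the robot touches nothing.
It fails at once if another thing on the table is moved more than 4 cm (distance of any of cup_a, cup_b, brush_pot, paint_jar, tape, sponge, tin from where it was at the start of the episode above 0.04 m).
Of board1, board2, board3, board4 only 3 to 4 are there at a start; the rules pass over those that are not, and their reading is None.
At some moment in a run one of stop_bar may be knocked a few centimetres aside while the robot is not near it.
It also fails if it takes over 200 s, if anything falls off the work surface, if the arm or the gripper's body presses on something with over 40 N, if the wrist force passes 120 N, or if a joint passes its speed limit or range.

## Working session

There is one attempt and no reset: what is moved stays moved. The work goes in short steps, Python scripts to look and compute and a shell command to move; the robot and the scene stay as the last step left them, time stands still between calls to the robot, and variables do not carry over. Pictures are saved under pics/ and viewed, and the job is handed in when it is done.

```bash
ls; mkdir -p pics; python3 - <<'E'
from station import r
import cv2
s=r.sense(); print(s); print(r.grasp_offset)
for n in ("side","top"):
    c=r.capture(n); cv2.imwrite(f"pics/{n}0.png",c["img"]); print(n,c["fx"],c["fy"],c["cx"],c["cy"],c["R"],c["t"])
E
```

```text
pics
{'time_s': 0.0, 'joints': array([ 8.11677764e+01,  2.20905611e+01,  3.78010232e-01, -2.88827448e-02,
       -6.84094797e+01, -1.48165473e+01]), 'joint_velocities': array([-0.06032533,  0.06907909, -0.00084986, -0.06060883,  0.03455982,
       -0.0066283 ]), 'effort': array([ 9.29027883e-04, -3.90667534e+01,  1.87398595e+01,  4.21961501e+00,
        1.09121029e-02, -1.90389133e-04]), 'tcp_pos': array([0.25044613, 0.57196263, 0.22144989]), 'ee_rot': array([[ 9.15947029e-01, -4.01298413e-01, -7.90183321e-04],
       [-4.01299180e-01, -9.15944778e-01, -2.03256582e-03],
       [ 9.19011485e-05,  2.17882254e-03, -9.99997622e-01]]), 'wrist_force': array([-0.57593207, -0.06757201, -0.73775321]), 'moment': array([ 0.02015131,  0.05812583, -0.03999817]), 'gripper_width': 0.998659787522552}
0.0187
side 409.99810127700215 409.99810127700215 248.5030572591877 194.29118854271746 [[ 0.95826178 -0.28560965 -0.01270804]
 [-0.17393113 -0.54713319 -0.81877545]
 [ 0.22689718  0.78681154 -0.57397323]] [-0.51755417  0.11263452  0.92026052]
top 370.25828718117305 370.25828718117305 257.14514310683865 192.79350406416214 [[ 0.00504906 -0.99998493  0.00215352]
 [-0.98193312 -0.00536526 -0.18915223]
 [ 0.18916094 -0.00115957 -0.98194541]] [-0.05235964  0.52988675  0.98201697]
```

View pics/side0.png

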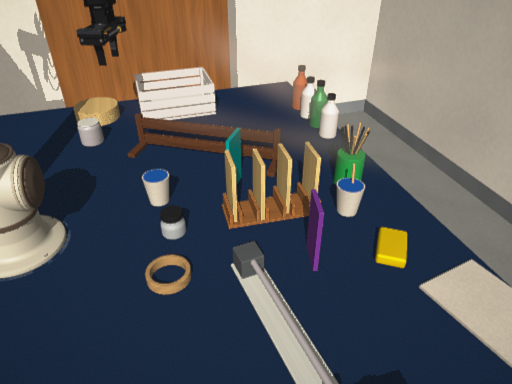

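View pics/top0.png

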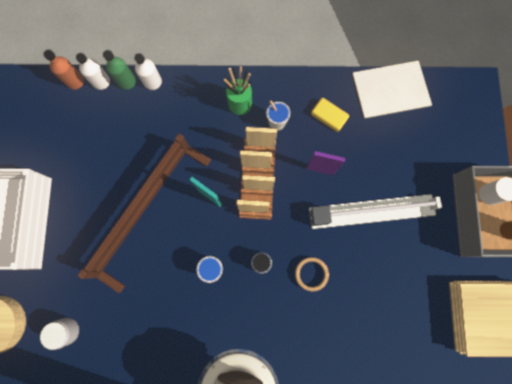

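```bash
cat > h.py <<'E'
import numpy as np, cv2
from station import r
from scipy.spatial.transform import Rotation as Ro
def ray(c,p):
    R=np.array(c["R"]);t=np.array(c["t"])
    o=-R.T@t; d=R.T@np.array([(p[0]-c["cx"])/c["fx"],(p[1]-c["cy"])/c["fy"],1.]); return o,d/np.linalg.norm(d)
def plane(c,p,z):
    o,d=ray(c,p); return o+d*(z-o[2])/d[2]
def proj(c,X):
    v=np.array(c["R"])@np.array(X)+np.array(c["t"]); return np.array([c["fx"]*v[0]/v[2]+c["cx"],c["fy"]*v[1]/v[2]+c["cy"]])
def zoom(c,x0,y0,x1,y1,k,name):
    cv2.imwrite("pics/"+name,cv2.resize(c["img"][y0:y1,x0:x1],None,fx=k,fy=k,interpolation=cv2.INTER_CUBIC))
E
python3 - <<'E'
from h import *
c=r.capture("top"); zoom(c,70,110,290,290,3.6,"t1.png")
c=r.capture("side"); zoom(c,120,110,330,280,3.8,"s1.png")
E
```

```text
(no output)
```

View pics/t1.png

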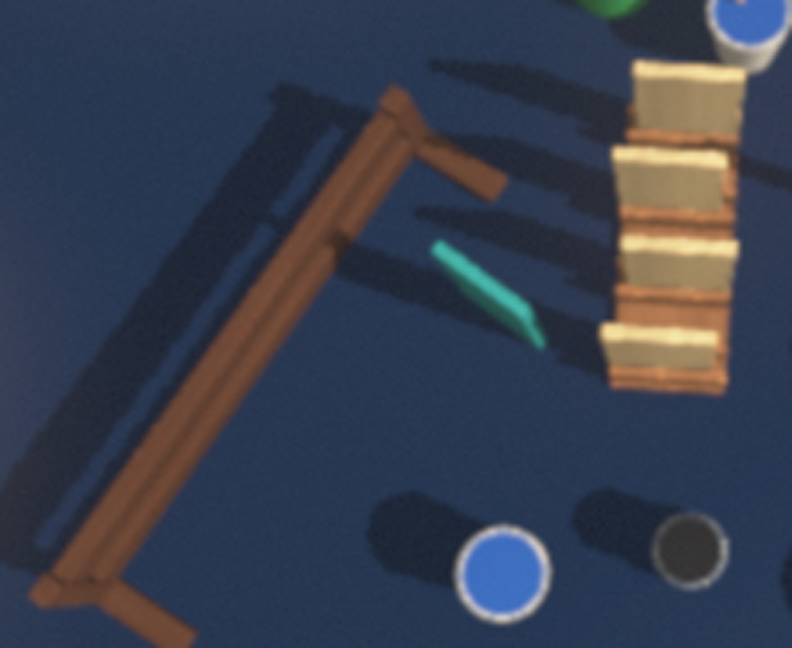

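View pics/s1.png

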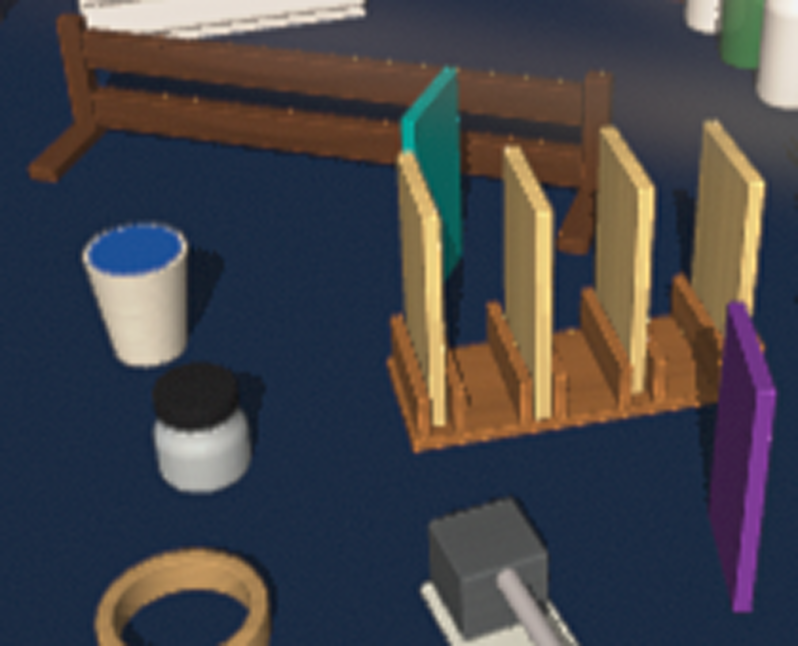

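```bash
python3 - <<'E'
from h import *
c=r.capture("top"); print(-c["R"].T@c["t"])
for a in ([(632,68),(745,74)],[(613,154),(727,156)],[(621,243),(738,247)],[(602,330),(718,338)],[(432,247),(530,312)]):
    P=[plane(c,(p[0]/3.6+70,p[1]/3.6+110),0.158) for p in a]; v=P[1]-P[0]
    print((P[0]+P[1])/2,np.linalg.norm(v),np.degrees(np.arctan2(v[1],v[0])))
zoom(c,150,120,230,180,10,"t2.png");zoom(c,70,240,150,300,10,"t3.png")
E
```

```text
[ 0.33481847 -0.04837715  1.06462908]
[ 0.67513503 -0.05918089  0.158     ] 0.08104636285416436 -92.86479411530857
[ 0.61249932 -0.0462925   0.158     ] 0.0806453765433013 -90.718085285803
[ 0.54720899 -0.05328229  0.158     ] 0.0817184383763451 -91.69130705904601
[ 0.48419691 -0.04010002  0.158     ] 0.08013646763594952 -93.68679628973085
[0.52196618 0.0845898  0.158     ] 0.08319420575297351 -123.32357899650573
```

View pics/t2.png

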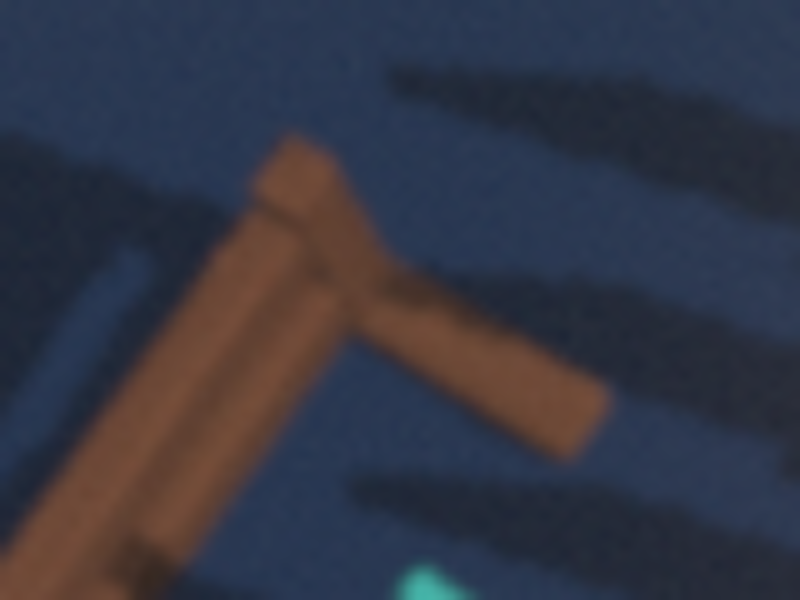

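View pics/t3.png

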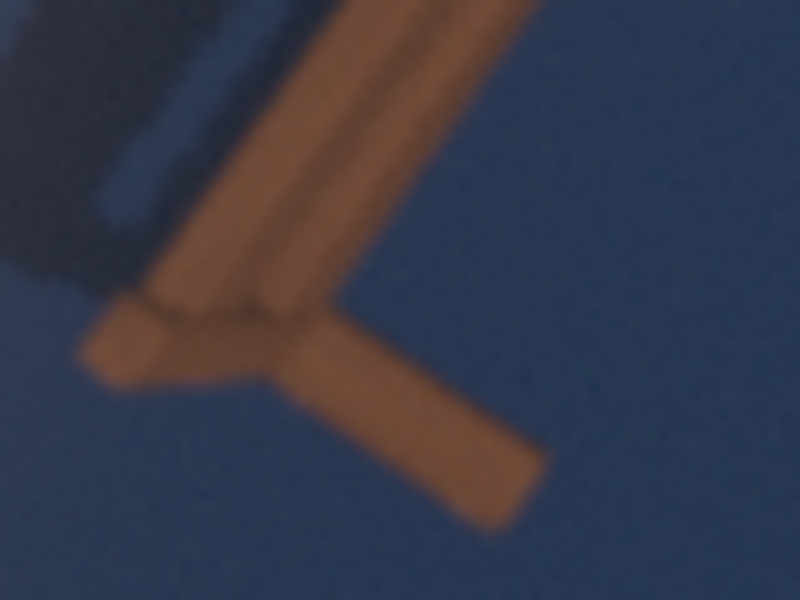

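```bash
python3 - <<'E'
from h import *
c=r.capture("top"); d=r.capture("side")
A=plane(c,(179.7,137.2),.105);B=plane(c,(82.5,274),.105)
print(A,B,np.linalg.norm(A-B),(A+B)/2)
a=plane(c,(174.2,141.3),.095);b=plane(c,(84.3,268.7),.095)
print(a,b,np.linalg.norm(a-b))
v=A-B; th=np.arctan2(v[1],v[0]);print(np.degrees(th)); w=a-b;print(np.degrees(np.arctan2(w[1],w[0])))
# normal dir toward far
n=np.array([-w[1],w[0]])/np.linalg.norm(w[:2]); n=n if n[0]>0 else -n
print("n",n,"dist edge from postline",(( (a+b)-(A+B))/2)[:2]@n)
m=(A+B)/2; print(proj(d,A),proj(d,B))
for y in (-.144,-.048,.048,.144):
    print(m[:2]+y*np.array([-n[1],n[0]])+n*.048, np.linalg.norm(m[:2]+y*np.array([-n[1],n[0]])+n*.048))
# crate
for p in [(48,172),(40,268),(140,58),(75,88)]: print(p,plane(c,p,0.09), plane(c,p,0))
E
```

```text
[0.67234012 0.16166406 0.105     ] [0.30804484 0.39126841 0.105     ] 0.4306149178646918 [0.49019248 0.27646624 0.105     ]
[0.66399586 0.17838468 0.095     ] [0.32105616 0.39249096 0.095     ] 0.4042884224928749
-32.22199651927747
-31.97761763013426
n [0.52958794 0.84825504] dist edge from postline 0.008845997467378583
[276.99945721 129.99715148] [137.38602578 114.46356693]
[0.63776143 0.24092182] 0.6817499269009646
[0.55632895 0.29176226] 0.6281935300301414
[0.47489646 0.3426027 ] 0.5855794220376858
[0.39346398 0.39344314] 0.5564273608084437
(48, 172) [0.57679108 0.5168309  0.09      ] [0.59913551 0.5690238  0.        ]
(40, 268) [0.32217854 0.50895757 0.09      ] [0.32101134 0.56042343 0.        ]
(140, 58) [0.91616099 0.28992574 0.09      ] [0.9698438  0.32116559 0.        ]
(75, 88) [0.82198313 0.46783391 0.09      ] [0.86696929 0.5155023  0.        ]
```

```bash
cat >> h.py <<'E'
FM=np.array([0.4902,0.2765,0.]); FY=np.radians(57.9)
NX=np.array([np.cos(FY),np.sin(FY),0]); NY=np.array([-NX[1],NX[0],0])
def f2w(x,y,z=0): return FM+x*NX+y*NY+np.array([0,0,z])
def w2f(p): q=np.array(p)-FM; return np.array([q@NX,q@NY,q[2]])
def down(a): # jaws (tool y) at world angle a deg, pointing down
    a=np.radians(a); y=np.array([np.cos(a),np.sin(a),0]); z=np.array([0,0,-1.]); return np.c_[np.cross(y,z),y,z]
def tilted(R,axis,deg): return Ro.from_rotvec(np.radians(deg)*np.array(axis)).as_matrix()@R
def plan(pos,R):
    s=r.sense(); R0=s["ee_rot"]; p=s["tcp_pos"]
    rv=np.degrees(Ro.from_matrix(R0.T@R).as_rotvec())/45
    d=(np.array(pos)-p)/0.1
    print("t%.1f tcp"%s["time_s"],p.round(4),"F",s["wrist_force"].round(1),"g%.3f"%s["gripper_width"])
    print("  turn",rv.round(3),"rows>=%.1f"%(np.linalg.norm(rv)*45/8.59),"| shift now",(R0.T@d).round(3),"| after turn",(R.T@d).round(3),"rows>=%.1f"%(np.linalg.norm(d)*2))
def seat(y,lift=0.,out=0.,tilt=20.,fx=.047,g=.0187,below=.018):
    """TCP pose holding a board at frame y, foot centre at fx+out, lifted"""
    th=np.radians(tilt); up=np.array([0,0,1])*np.cos(th)-NX*np.sin(th)
    foot=f2w(fx+out,y,0.0017+lift); tcp=foot+up*(.150-below-g)
    R=down(np.degrees(FY)+180); z=-up; yv=R[:,1]; yv=yv-z*(z@yv); yv/=np.linalg.norm(yv)
    return tcp,np.c_[np.cross(yv,z),yv,z]
E
python3 - <<'E'
from h import *
plan([.484,-.040,.24],down(177.7))
E
```

```text
t0.3 tcp [0.2507 0.5724 0.2223] F [ 0.3 -0.4 -0.4] g1.003
  turn [ 1.000e-03 -0.000e+00  1.525e+00] rows>=8.0 | shift now [ 4.594  4.673 -0.174] | after turn [ 6.025 -2.577 -0.177] rows>=13.1
```

```bash
python3 -m crank '[[0,[0,0,-0.02],[0,0,0.19]],[0,[0,0,-0.02],[0,0,0.19]],[0,[0,0,-0.02],[0,0,0.19]],[0,[0,0,-0.02],[0,0,0.19]],[0,[0,0,-0.02],[0,0,0.19]],[0,[0,0,-0.02],[0,0,0.19]],[0,[0,0,-0.02],[0,0,0.19]],[0,[0,0,-0.02],[0,0,0.19]]]'
python3 -m crank '[[0,[0.37,-0.16,0],[0,0,0]],[0,[0.37,-0.16,0],[0,0,0]],[0,[0.37,-0.16,0],[0,0,0]],[0,[0.37,-0.16,0],[0,0,0]],[0,[0.37,-0.16,0],[0,0,0]],[0,[0.37,-0.16,0],[0,0,0]],[0,[0.37,-0.16,0],[0,0,0]],[0,[0.37,-0.16,0],[0,0,0]]]'
python3 - <<'E'
from h import *
plan([.484,-.040,.24],down(177.7))
E
```

```text
time_s: 1.15
tcp_pos: [0.2507, 0.5724, 0.2386]
ee_rot: [[-0.042, -0.999, -0.0], [-0.999, 0.042, -0.0], [0.0, 0.0, -1.0]]
wrist_force: [0.0, -0.3, 0.1]
gripper_width: 0.51
time_s: 1.95
tcp_pos: [0.3683, 0.2705, 0.2389]
ee_rot: [[-0.035, -0.999, 0.0], [-0.999, 0.035, 0.001], [-0.001, -0.0, -1.0]]
wrist_force: [0.9, 0.2, 0.0]
gripper_width: 0.498
t1.9 tcp [0.3683 0.2705 0.2389] F [0.9 0.2 0. ] g0.498
  turn [-0.001  0.001  0.006] rows>=0.0 | shift now [ 3.063 -1.266 -0.013] | after turn [ 3.056 -1.281 -0.011] rows>=6.6
```

```bash
python3 -m crank '[[0,[0.38,-0.16,0],[0,0,0]],[0,[0.38,-0.16,0],[0,0,0]],[0,[0.38,-0.16,0],[0,0,0]],[0,[0.38,-0.16,0],[0,0,0]],[0,[0.38,-0.16,0],[0,0,0]],[0,[0.38,-0.16,0],[0,0,0]],[0,[0.38,-0.16,0],[0,0,0]],[0,[0.38,-0.16,0],[0,0,0]]]'
python3 -m crank '[[0,[0,0,0],[0,0,0]],[0,[0,0,0],[0,0,0]]]' >/dev/null
python3 - <<'E'
from h import *
plan([.484,-.040,.121],down(177.7))
c=r.capture("top"); zoom(c,200,120,300,230,5.4,"t4.png");
d=r.capture("side"); zoom(d,180,100,340,240,4.2,"s4.png")
print(proj(d,[.484,-.040,.158]),proj(d,[.675,-.059,.158]))
E
```

```text
time_s: 2.75
tcp_pos: [0.4854, -0.038, 0.2389]
ee_rot: [[-0.036, -0.999, 0.001], [-0.999, 0.036, 0.0], [-0.0, -0.001, -1.0]]
wrist_force: [0.5, 0.7, 0.3]
gripper_width: 0.502
t3.0 tcp [ 0.485  -0.0371  0.2383] F [0.8 0.2 0.7] g0.499
  turn [0.001 0.    0.002] rows>=0.0 | shift now [0.03  0.008 1.173] | after turn [0.029 0.009 1.173] rows>=2.3
[228.48045823 158.60309529] [311.60967318 149.69017557]
```

View pics/s4.png

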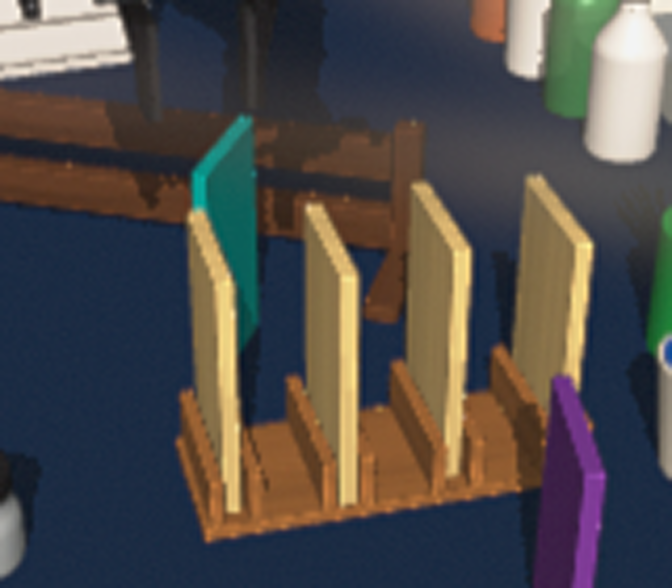

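View pics/t4.png

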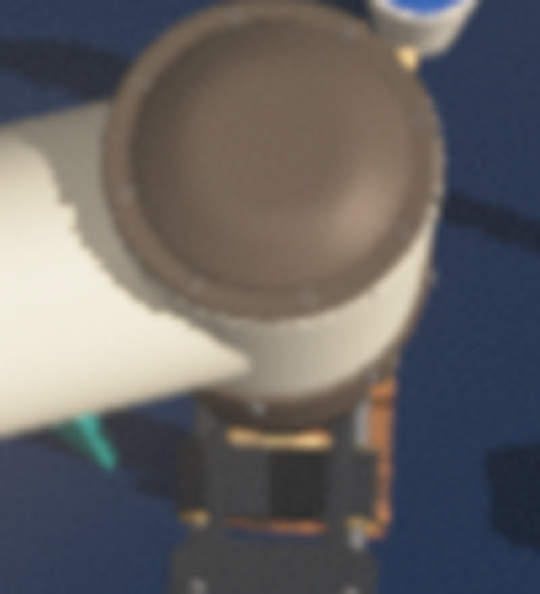

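```bash
python3 -m crank '[[0,[0.03,0,0.3],[0,0,0]],[0,[0,0,0.3],[0,0,0]],[0,[0,0,0.3],[0,0,0]],[0,[0,0,0.27],[0,0,0]],[1,[0,0,0],[0,0,0]],[1,[0,0,0],[0,0,0]],[1,[0,0,0],[0,0,0]],[1,[0,0,0],[0,0,0]]]'
python3 - <<'E'
from h import *
plan([.484,-.040,.31],down(177.7))
E
```

```text
time_s: 3.85
tcp_pos: [0.486, -0.0388, 0.1232]
ee_rot: [[-0.035, -0.999, 0.003], [-0.999, 0.035, 0.001], [-0.001, -0.003, -1.0]]
wrist_force: [0.7, 0.9, -0.2]
gripper_width: 0.223
t3.9 tcp [ 0.486  -0.0388  0.1232] F [ 0.7  0.9 -0.2] g0.223
  turn [-0.004  0.001  0.007] rows>=0.0 | shift now [ 0.012  0.013 -1.868] | after turn [ 0.013  0.02  -1.868] rows>=3.7
```

```bash
python3 -m crank '[[1,[0,0,0],[0,0,0]],[1,[0,0,0],[0,0,0]],[1,[0,0,0],[0,0,0]],[1,[0,0,-0.1],[0,0,0]],[1,[0,0,-0.2],[0,0,0]],[1,[0,0,-0.2],[0,0,0]],[1,[0,0,0],[0,0,0]]]'

```

```text
time_s: 4.55
tcp_pos: [0.4867, -0.0392, 0.1743]
ee_rot: [[-0.035, -0.999, 0.006], [-0.999, 0.035, 0.001], [-0.001, -0.006, -1.0]]
wrist_force: [0.3, -0.2, -0.6]
gripper_width: 0.116
```

```bash
python3 -m crank '[[1,[0,0,-0.3],[0,0,0]],[1,[0,0,-0.4],[0,0,0]],[1,[0,0,-0.4],[0,0,0]],[1,[0,0,-0.3],[0,0,0]],[1,[0,0,0],[0,0,0]]]'
python3 - <<'E'
from h import *
for y in (.144,.048,-.048,-.144):
  p,R=seat(y,lift=.19,out=.02); plan(p,R); print(p,R.round(3).tolist())
E
```

```text
time_s: 5.05
tcp_pos: [0.4868, -0.0393, 0.3156]
ee_rot: [[-0.036, -0.999, 0.009], [-0.999, 0.036, 0.001], [-0.001, -0.008, -1.0]]
wrist_force: [-0.7, -0.2, -1.2]
gripper_width: 0.11
t5.0 tcp [ 0.4868 -0.0393  0.3156] F [-0.7 -0.2 -1.2] g0.110
  turn [ 0.392 -0.237 -1.317] rows>=7.3 | shift now [-4.123  1.185  0.169] | after turn [-3.09  -2.737  1.181] rows>=8.6
[0.38322598 0.37695184 0.29816717] [[0.847, -0.499, 0.182], [-0.531, -0.796, 0.29], [0.0, -0.342, -0.94]]
t5.0 tcp [ 0.4868 -0.0393  0.3156] F [-0.7 -0.2 -1.2] g0.110
  turn [ 0.392 -0.237 -1.317] rows>=7.3 | shift now [-3.642  0.354  0.175] | after turn [-2.13  -2.737  1.181] rows>=7.3
[0.46454969 0.32593758 0.29816717] [[0.847, -0.499, 0.182], [-0.531, -0.796, 0.29], [0.0, -0.342, -0.94]]
t5.0 tcp [ 0.4868 -0.0393  0.3156] F [-0.7 -0.2 -1.2] g0.110
  turn [ 0.392 -0.237 -1.317] rows>=7.3 | shift now [-3.161 -0.477  0.182] | after turn [-1.17  -2.737  1.181] rows>=6.4
[0.54587339 0.27492332 0.29816717] [[0.847, -0.499, 0.182], [-0.531, -0.796, 0.29], [0.0, -0.342, -0.94]]
t5.0 tcp [ 0.4868 -0.0393  0.3156] F [-0.7 -0.2 -1.2] g0.110
  turn [ 0.392 -0.237 -1.317] rows>=7.3 | shift now [-2.68  -1.307  0.188] | after turn [-0.21  -2.737  1.181] rows>=6.0
[0.6271971  0.22390905 0.29816717] [[0.847, -0.499, 0.182], [-0.531, -0.796, 0.29], [0.0, -0.342, -0.94]]
```

```bash
python3 -m crank '[[1,[-0.2,0.06,0],[0,0,0]],[1,[-0.4,0.11,0],[0,0,0]],[1,[-0.4,0.12,0],[0,0,0]],[1,[-0.4,0.12,0],[0,0,0]],[1,[-0.4,0.12,0],[0,0,0]],[1,[-0.4,0.12,0],[0,0,0]],[1,[-0.4,0.12,0],[0,0,0]],[1,[-0.4,0.12,0],[0,0,0]]]'
python3 -m crank '[[1,[-0.4,0.12,0],[0,0,0]],[1,[-0.4,0.12,0],[0,0,0]],[1,[-0.3,0.08,0],[0,0,0]],[1,[0,0,0],[0.05,-0.03,-0.16]],[1,[0,0,0],[0.05,-0.03,-0.16]],[1,[0,0,0],[0.05,-0.03,-0.16]],[1,[0,0,0],[0.05,-0.03,-0.16]],[1,[0,0,0],[0.05,-0.03,-0.16]]]'
python3 - <<'E'
from h import *
p,R=seat(.144,lift=.19,out=.02,below=.016); plan(p,R)
E
```

```text
time_s: 5.85
tcp_pos: [0.4052, 0.2647, 0.3097]
ee_rot: [[-0.036, -0.999, -0.003], [-0.999, 0.036, -0.002], [0.002, 0.003, -1.0]]
wrist_force: [0.7, -0.2, -1.9]
gripper_width: 0.114
time_s: 6.65
tcp_pos: [0.3779, 0.3741, 0.3091]
ee_rot: [[0.569, -0.809, 0.151], [-0.821, -0.548, 0.162], [-0.048, -0.216, -0.975]]
wrist_force: [0.5, -0.2, -0.6]
gripper_width: 0.107
t6.7 tcp [0.3779 0.3741 0.3091] F [ 0.5 -0.2 -0.6] g0.107
  turn [ 0.153 -0.086 -0.512] rows>=2.8 | shift now [ 0.014 -0.033  0.1  ] | after turn [ 0.03  -0.012  0.101] rows>=0.2
```

```bash
python3 -m crank '[[1,[0,0,0],[0.05,-0.03,-0.17]],[1,[0,0,0],[0.05,-0.03,-0.17]],[1,[0,0,0],[0.05,-0.03,-0.17]],[1,[0,0,0],[0,0,0]],[1,[0,0,0],[0,0,0]]]'
python3 - <<'E'
from h import *
p,R=seat(.144,lift=.19,out=.02,below=.016); plan(p,R)
p,R=seat(.144,lift=.03,out=.012,below=.016); plan(p,R)
c=r.capture("top"); cv2.imwrite("pics/t5.png",c["img"])
c=r.capture("side"); cv2.imwrite("pics/s5.png",c["img"])
E
```

```text
time_s: 7.15
tcp_pos: [0.3785, 0.3742, 0.3103]
ee_rot: [[0.842, -0.508, 0.179], [-0.539, -0.791, 0.289], [-0.005, -0.34, -0.94]]
wrist_force: [0.9, -1.0, -1.9]
gripper_width: 0.113
t7.2 tcp [0.3785 0.3742 0.3103] F [ 0.9 -1.  -1.9] g0.113
  turn [ 0.002  0.002 -0.013] rows>=0.1 | shift now [ 0.025 -0.005  0.111] | after turn [ 0.025 -0.004  0.111] rows>=0.2
t7.2 tcp [0.3785 0.3742 0.3103] F [ 0.9 -1.  -1.9] g0.113
  turn [ 0.002  0.002 -0.013] rows>=0.1 | shift now [0.034 0.615 1.588] | after turn [0.025 0.618 1.587] rows>=3.4
```

View pics/s5.png

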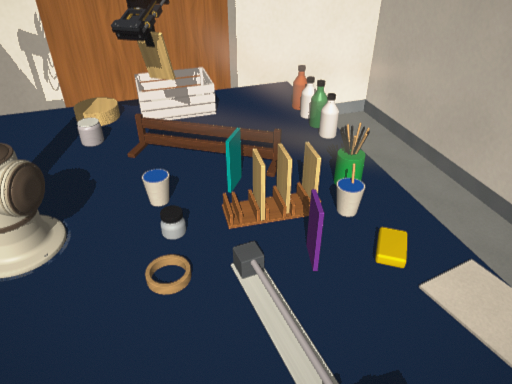

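View pics/t5.png

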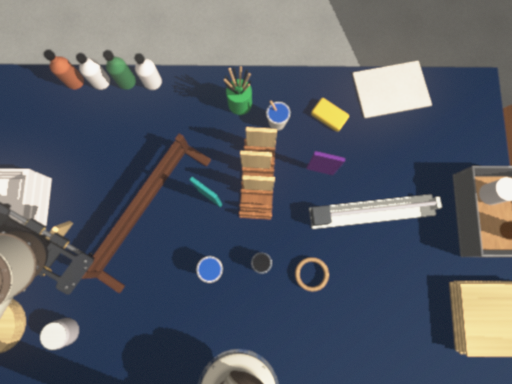

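```bash
python3 -m crank '[[1,[0.01,0.12,0.3],[0,0,-0.013]],[1,[0.01,0.12,0.32],[0,0,0]],[1,[0.01,0.12,0.32],[0,0,0]],[1,[0,0.12,0.32],[0,0,0]],[1,[0,0.12,0.32],[0,0,0]],[1,[0,0,0],[0,0,0]],[1,[0,0,0],[0,0,0]]]'
python3 - <<'E'
from h import *
p,R=seat(.144,lift=.00,out=.006,below=.016); plan(p,R)
c=r.capture("top"); zoom(c,30,200,130,300,6,"t6.png")
c=r.capture("side"); zoom(c,100,60,240,180,5,"s6.png")
E
```

```text
time_s: 7.95
tcp_pos: [0.3803, 0.3722, 0.1428]
ee_rot: [[0.849, -0.496, 0.181], [-0.528, -0.798, 0.291], [-0.0, -0.343, -0.939]]
wrist_force: [0.7, 0.0, 0.3]
gripper_width: 0.111
t8.0 tcp [0.3803 0.3722 0.1428] F [0.7 0.  0.3] g0.111
  turn [-0.001  0.002  0.005] rows>=0.0 | shift now [-0.     0.198  0.276] | after turn [0.    0.198 0.276] rows>=0.7
```

View pics/s6.png

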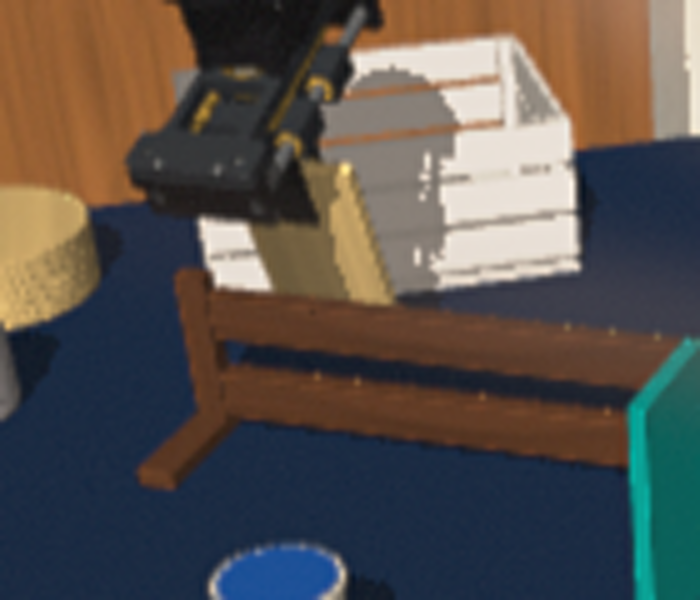

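View pics/t6.png

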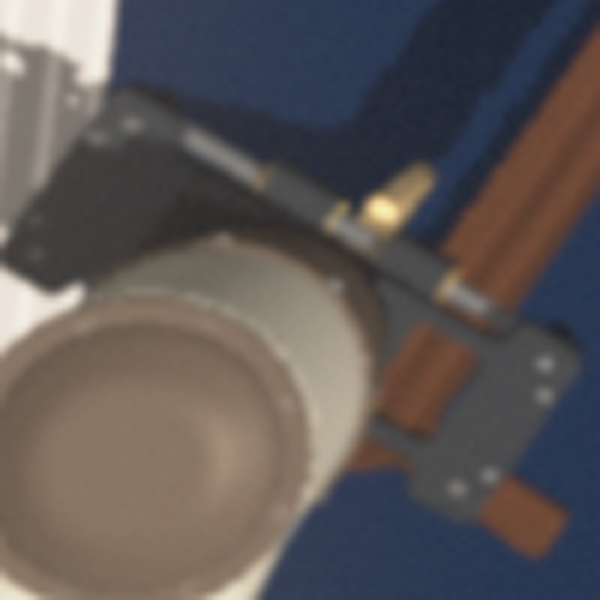

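```bash
python3 -m crank '[[1,[0,0.1,0.13],[0,0,0]],[1,[0,0.08,0.12],[0,0,0]],[1,[0,0,0],[0,0,0]],[1,[0,0,0],[0,0,0]]]'
python3 - <<'E'
from h import *
p,R=seat(.144,lift=.00,out=.000,below=.016); plan(p,R)
E
```

```text
time_s: 8.45
tcp_pos: [0.3762, 0.3657, 0.1148]
ee_rot: [[0.849, -0.495, 0.182], [-0.528, -0.797, 0.295], [-0.001, -0.346, -0.938]]
wrist_force: [1.2, -0.1, -0.5]
gripper_width: 0.113
t8.4 tcp [0.3762 0.3657 0.1148] F [ 1.2 -0.1 -0.5] g0.113
  turn [-0.006  0.003  0.005] rows>=0.0 | shift now [-0.     0.086  0.019] | after turn [0.    0.086 0.019] rows>=0.2
```

```bash
python3 -m crank '[[1,[0,0.02,0.03],[0,0,0]],[1,[0,0.03,0],[0,0,0]],[1,[0,0.03,-0.01],[0,0,0]],[1,[0,0,0],[0,0,0]],[1,[0,0,0],[0,0,0]]]'
python3 - <<'E'
from h import *
p,R=seat(.144,lift=.00,out=.000,below=.016); plan(p,R)
E
```

```text
time_s: 8.95
tcp_pos: [0.3739, 0.3629, 0.1113]
ee_rot: [[0.85, -0.493, 0.185], [-0.527, -0.795, 0.301], [-0.001, -0.353, -0.935]]
wrist_force: [3.5, 5.1, -0.3]
gripper_width: 0.11
t8.9 tcp [0.3739 0.3629 0.1113] F [ 3.5  5.1 -0.3] g0.110
  turn [-0.015  0.004  0.006] rows>=0.1 | shift now [ 0.004  0.04  -0.002] | after turn [ 0.004  0.04  -0.002] rows>=0.1
```

```bash
python3 -m crank '[[0.5,[0,0,0],[0,0,0]],[0.5,[0,0,0],[0,0,0]],[0.5,[0,0,0],[0,0,0]],[0.5,[0,0,0],[0,0,0]],[0.5,[0,0,-0.1],[0,0,0]],[0.5,[0,0,-0.2],[0,0,0]],[0.5,[0,0,-0.3],[0,0,0]],[0.5,[0,0,-0.4],[0,0,0]]]'
python3 -m crank '[[0,[0,0,-0.4],[0,0,0]],[0,[0,0,-0.4],[0,0,0]],[0,[0,0,0],[0,0,0]]]'
python3 - <<'E'
from h import *
plan([.547,-.052,.24],down(177.7))
c=r.capture("top"); zoom(c,30,120,230,300,3.2,"t7.png")
c=r.capture("side"); zoom(c,100,60,300,200,4,"s7.png")
E
```

```text
time_s: 9.75
tcp_pos: [0.3528, 0.3277, 0.2018]
ee_rot: [[0.849, -0.497, 0.178], [-0.528, -0.799, 0.288], [-0.001, -0.339, -0.941]]
wrist_force: [-0.4, 1.0, 0.1]
gripper_width: 0.247
time_s: 10.05
tcp_pos: [0.3401, 0.3068, 0.2842]
ee_rot: [[0.85, -0.493, 0.187], [-0.527, -0.794, 0.302], [-0.001, -0.355, -0.935]]
wrist_force: [0.0, 0.6, 0.6]
gripper_width: 0.434
t10.1 tcp [0.3401 0.3068 0.2842] F [0.  0.6 0.6] g0.434
  turn [-0.417  0.244  1.328] rows>=7.4 | shift now [ 3.651  1.985 -0.283] | after turn [ 3.502 -2.211  0.442] rows>=8.3
```

View pics/s7.png

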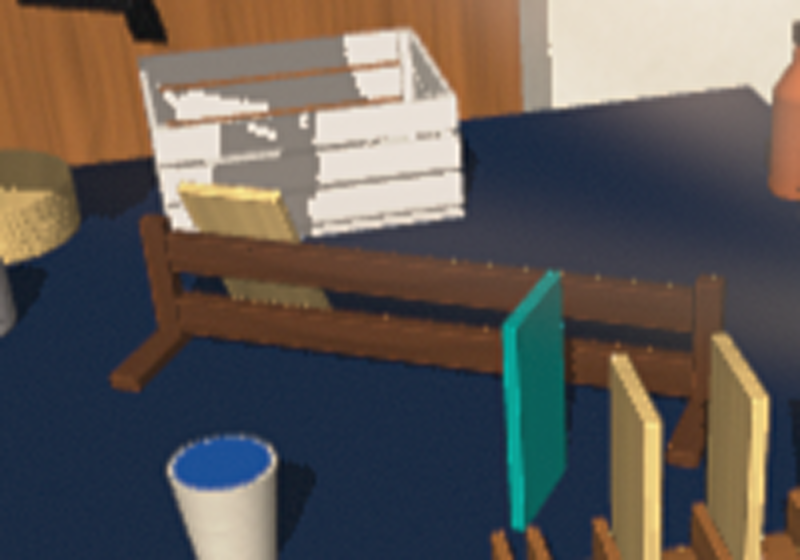

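View pics/t7.png

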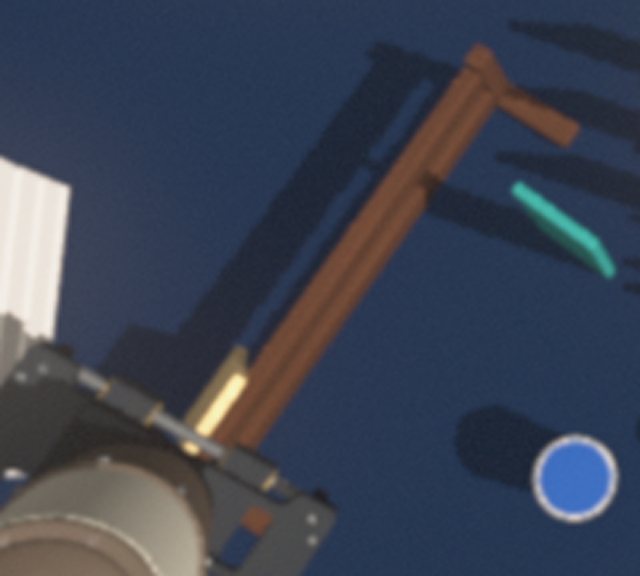

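```bash
python3 -m crank '[[0,[0,0,0],[-0.052,0.03,0.166]],[0,[0,0,0],[-0.052,0.03,0.166]],[0,[0,0,0],[-0.052,0.03,0.166]],[0,[0,0,0],[-0.052,0.03,0.166]],[0,[0,0,0],[-0.052,0.03,0.166]],[0,[0,0,0],[-0.052,0.03,0.166]],[0,[0,0,0],[-0.052,0.03,0.166]],[0,[0,0,0],[-0.052,0.03,0.166]]]'
python3 -m crank '[[0,[0.4,-0.25,0.03],[0,0,0]],[0,[0.4,-0.25,0.03],[0,0,0]],[0,[0.4,-0.25,0.03],[0,0,0]],[0,[0.4,-0.25,0.03],[0,0,0]],[0,[0.4,-0.25,0.03],[0,0,0]],[0,[0.4,-0.25,0.03],[0,0,0]],[0,[0.4,-0.25,0.03],[0,0,0]],[0,[0.4,-0.25,0.03],[0,0,0]]]'
python3 - <<'E'
from h import *
plan([.549,-.052,.24],down(177.7))
E
```

```text
time_s: 10.95
tcp_pos: [0.3387, 0.3055, 0.2754]
ee_rot: [[-0.045, -0.999, -0.012], [-0.999, 0.045, -0.012], [0.013, 0.011, -1.0]]
wrist_force: [0.4, -0.1, -0.2]
gripper_width: 0.501
time_s: 11.75
tcp_pos: [0.5259, -0.0239, 0.2522]
ee_rot: [[-0.04, -0.999, -0.012], [-0.999, 0.04, -0.008], [0.008, 0.011, -1.0]]
wrist_force: [0.9, 0.8, -0.5]
gripper_width: 0.499
t11.8 tcp [ 0.5259 -0.0239  0.2522] F [ 0.9  0.8 -0.5] g0.499
  turn [ 0.014 -0.01  -0.   ] rows>=0.1 | shift now [ 0.271 -0.244  0.122] | after turn [ 0.272 -0.242  0.122] rows>=0.8
```

```bash
python3 -m crank '[[0,[0.14,-0.12,0.06],[0.014,-0.01,0]],[0,[0.14,-0.12,0.06],[0,0,0]],[0,[0,0,0],[0,0,0]],[0,[0,0,0],[0,0,0]]]'
python3 - <<'E'
from h import *
plan([.549,-.052,.121],down(177.7))
c=r.capture("side"); zoom(c,180,60,340,240,3.3,"s8.png")
E
```

```text
time_s: 12.15
tcp_pos: [0.5481, -0.051, 0.2406]
ee_rot: [[-0.041, -0.999, -0.0], [-0.999, 0.041, 0.0], [-0.0, 0.0, -1.0]]
wrist_force: [0.2, -0.1, 0.5]
gripper_width: 0.502
t12.2 tcp [ 0.5481 -0.051   0.2406] F [ 0.2 -0.1  0.5] g0.502
  turn [ 0.     0.    -0.001] rows>=0.0 | shift now [ 0.01  -0.009  1.196] | after turn [ 0.01  -0.009  1.196] rows>=2.4
```

View pics/s8.png

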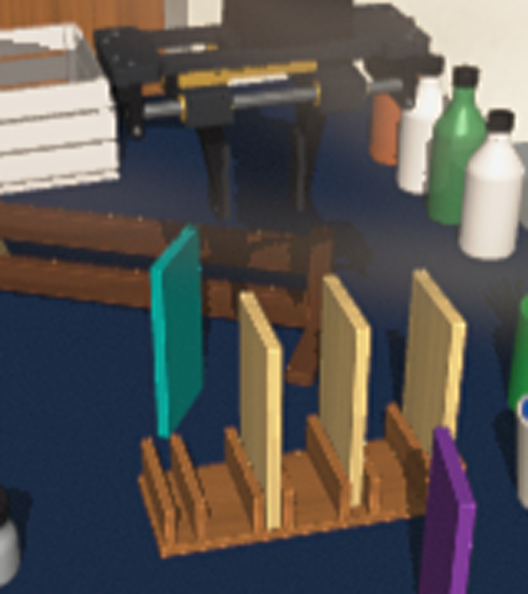

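```bash
python3 -m crank '[[0,[0.01,-0.01,0.3],[0,0,0]],[0,[0,0,0.3],[0,0,0]],[0,[0,0,0.3],[0,0,0]],[0,[0,0,0.28],[0,0,0]],[0,[0,0,0],[0,0,0]],[1,[0,0,0],[0,0,0]],[1,[0,0,0],[0,0,0]],[1,[0,0,0],[0,0,0]]]'
python3 -m crank '[[1,[0,0,0],[0,0,0]],[1,[0,0,0],[0,0,0]],[1,[0,0,0],[0,0,0]],[1,[0,0,0],[0,0,0]],[1,[0,0,0],[0,0,0]]]'
python3 -m crank '[[1,[0,0,-0.1],[0,0,0]],[1,[0,0,-0.3],[0,0,0]],[1,[0,0,-0.4],[0,0,0]],[1,[0,0,-0.4],[0,0,0]],[1,[0,0,-0.4],[0,0,0]],[1,[0,0,-0.3],[0,0,0]],[1,[0,0,0],[0,0,0]]]'
python3 - <<'E'
from h import *
p,R=seat(.048,lift=.19,out=.02,below=.018); plan(p,R)
E
```

```text
time_s: 13.0
tcp_pos: [0.5515, -0.0514, 0.1263]
ee_rot: [[-0.04, -0.999, 0.008], [-0.999, 0.04, 0.001], [-0.001, -0.008, -1.0]]
wrist_force: [0.2, 0.5, -0.6]
gripper_width: 0.309
time_s: 13.5
tcp_pos: [0.5505, -0.0519, 0.125]
ee_rot: [[-0.04, -0.999, 0.004], [-0.999, 0.04, 0.0], [-0.0, -0.004, -1.0]]
wrist_force: [-2.3, 0.7, 4.9]
gripper_width: 0.11
time_s: 14.2
tcp_pos: [0.552, -0.052, 0.32]
ee_rot: [[-0.04, -0.999, 0.015], [-0.999, 0.04, 0.001], [-0.001, -0.015, -1.0]]
wrist_force: [0.0, 0.1, -0.6]
gripper_width: 0.114
t14.2 tcp [ 0.552 -0.052  0.32 ] F [ 0.   0.1 -0.6] g0.114
  turn [ 0.384 -0.242 -1.321] rows>=7.3 | shift now [-3.741  1.028  0.208] | after turn [-2.749 -2.497  1.141] rows>=7.8
```

```bash
python3 -m crank '[[1,[-0.2,0.06,0],[0,0,0]],[1,[-0.4,0.11,0],[0,0,0]],[1,[-0.4,0.11,0],[0,0,0]],[1,[-0.4,0.11,0],[0,0,0]],[1,[-0.4,0.11,0],[0,0,0]],[1,[-0.4,0.11,0],[0,0,0]],[1,[-0.4,0.11,0],[0,0,0]],[1,[-0.4,0.11,0],[0,0,0]]]'
python3 -m crank '[[1,[-0.4,0.11,0],[0,0,0]],[1,[-0.34,0.09,0],[0,0,0]],[1,[0,0,0],[0.05,-0.03,-0.165]],[1,[0,0,0],[0.05,-0.03,-0.165]],[1,[0,0,0],[0.05,-0.03,-0.165]],[1,[0,0,0],[0.05,-0.03,-0.165]],[1,[0,0,0],[0.05,-0.03,-0.165]],[1,[0,0,0],[0.05,-0.03,-0.165]]]'
python3 -m crank '[[1,[0,0,0],[0.05,-0.03,-0.165]],[1,[0,0,0],[0.04,-0.03,-0.165]],[1,[0,0,0],[0,0,0]],[1,[0,0,0],[0,0,0]]]'
python3 - <<'E'
from h import *
p,R=seat(.048,lift=.19,out=.02,below=.0145); plan(p,R)
p,R=seat(.048,lift=.03,out=.012,below=.0145); plan(p,R)
E
```

```text
time_s: 15.0
tcp_pos: [0.4778, 0.2527, 0.3132]
ee_rot: [[-0.04, -0.999, 0.003], [-0.999, 0.04, -0.0], [-0.0, -0.003, -1.0]]
wrist_force: [0.1, -0.1, -0.2]
gripper_width: 0.115
time_s: 15.8
tcp_pos: [0.4611, 0.3257, 0.3128]
ee_rot: [[0.683, -0.71, 0.169], [-0.729, -0.652, 0.207], [-0.036, -0.265, -0.964]]
wrist_force: [0.4, 0.6, -1.4]
gripper_width: 0.112
time_s: 16.2
tcp_pos: [0.4617, 0.3256, 0.3135]
ee_rot: [[0.844, -0.505, 0.177], [-0.536, -0.795, 0.286], [-0.004, -0.336, -0.942]]
wrist_force: [0.6, 0.8, -0.2]
gripper_width: 0.112
t16.2 tcp [0.4617 0.3256 0.3135] F [ 0.6  0.8 -0.2] g0.112
  turn [ 0.008  0.002 -0.008] rows>=0.1 | shift now [0.023 0.035 0.115] | after turn [0.022 0.036 0.115] rows>=0.2
t16.2 tcp [0.4617 0.3256 0.3135] F [ 0.6  0.8 -0.2] g0.112
  turn [ 0.008  0.002 -0.008] rows>=0.1 | shift now [0.029 0.648 1.595] | after turn [0.022 0.658 1.591] rows>=3.4
```

```bash
python3 -m crank '[[1,[0.01,0.13,0.31],[0.008,0,-0.008]],[1,[0.01,0.13,0.32],[0,0,0]],[1,[0,0.13,0.32],[0,0,0]],[1,[0,0.13,0.32],[0,0,0]],[1,[0,0.13,0.32],[0,0,0]],[1,[0,0,0],[0,0,0]],[1,[0,0,0],[0,0,0]]]'
python3 - <<'E'
from h import *
p,R=seat(.048,lift=.003,out=.006,below=.0145); plan(p,R)
E
```

```text
time_s: 16.9
tcp_pos: [0.4603, 0.32, 0.1427]
ee_rot: [[0.849, -0.496, 0.181], [-0.528, -0.798, 0.291], [-0.0, -0.343, -0.939]]
wrist_force: [0.8, 0.2, -1.3]
gripper_width: 0.113
t16.9 tcp [0.4603 0.32   0.1427] F [ 0.8  0.2 -1.3] g0.113
  turn [-0.001  0.002  0.005] rows>=0.0 | shift now [0.004 0.171 0.238] | after turn [0.004 0.171 0.238] rows>=0.6
```

```bash
python3 -m crank '[[1,[0,0.09,0.12],[0,0,0]],[1,[0,0.08,0.12],[0,0,0]],[1,[0,0,0],[0,0,0]],[1,[0,0,0],[0,0,0]]]'
python3 - <<'E'
from h import *
p,R=seat(.048,lift=.00,out=.000,below=.0145); plan(p,R)
E
```

```text
time_s: 17.3
tcp_pos: [0.4569, 0.3142, 0.1164]
ee_rot: [[0.85, -0.495, 0.184], [-0.528, -0.797, 0.295], [0.0, -0.347, -0.938]]
wrist_force: [-0.1, -0.9, -0.2]
gripper_width: 0.113
t17.3 tcp [0.4569 0.3142 0.1164] F [-0.1 -0.9 -0.2] g0.113
  turn [-0.007  0.001  0.006] rows>=0.0 | shift now [0.002 0.084 0.021] | after turn [0.002 0.084 0.021] rows>=0.2
```

```bash
python3 -m crank '[[1,[0,0.02,0.03],[0,0,0]],[1,[0,0.03,0],[0,0,0]],[1,[0,0.03,-0.01],[0,0,0]],[1,[0,0,0],[0,0,0]],[1,[0,0,0],[0,0,0]]]'
python3 -m crank '[[0.5,[0,0,0],[0,0,0]],[0.5,[0,0,0],[0,0,0]],[0.5,[0,0,0],[0,0,0]],[0.5,[0,0,0],[0,0,0]],[0.5,[0,0,-0.1],[0,0,0]],[0.5,[0,0,-0.2],[0,0,0]],[0.5,[0,0,-0.3],[0,0,0]],[0.5,[0,0,-0.4],[0,0,0]]]'
python3 -m crank '[[0,[0,0,-0.4],[0,0,0]],[0,[0,0,-0.3],[0,0,0]],[0,[0,0,0],[0,0,0]]]'
python3 - <<'E'
from h import *
plan([.615,-.046,.24],down(177.7))
c=r.capture("side"); zoom(c,100,60,300,200,4,"s9.png")
E
```

```text
time_s: 17.8
tcp_pos: [0.4554, 0.311, 0.1128]
ee_rot: [[0.85, -0.492, 0.189], [-0.527, -0.795, 0.3], [0.002, -0.355, -0.935]]
wrist_force: [2.7, 5.7, -0.5]
gripper_width: 0.112
time_s: 18.6
tcp_pos: [0.4327, 0.2763, 0.203]
ee_rot: [[0.849, -0.497, 0.178], [-0.528, -0.799, 0.289], [-0.002, -0.339, -0.941]]
wrist_force: [0.6, -0.2, 0.1]
gripper_width: 0.251
time_s: 18.9
tcp_pos: [0.4223, 0.2573, 0.275]
ee_rot: [[0.849, -0.493, 0.188], [-0.528, -0.795, 0.298], [0.003, -0.353, -0.936]]
wrist_force: [0.9, 0.7, 0.2]
gripper_width: 0.434
t18.9 tcp [0.4223 0.2573 0.275 ] F [0.9 0.7 0.2] g0.434
  turn [-0.417  0.239  1.329] rows>=7.4 | shift now [ 3.237  1.585 -0.215] | after turn [ 2.954 -2.047  0.35 ] rows>=7.2
```

View pics/s9.png

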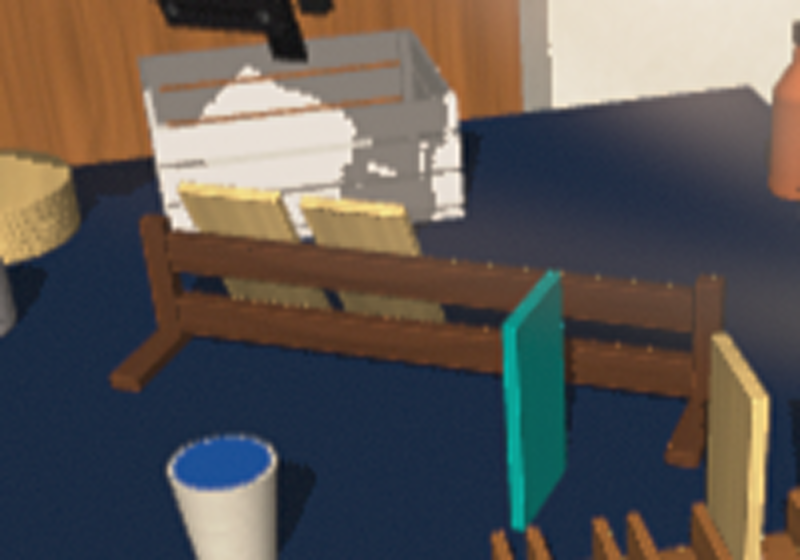

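```bash
python3 -m crank '[[0,[0,0,0],[-0.052,0.03,0.166]],[0,[0,0,0],[-0.052,0.03,0.166]],[0,[0,0,0],[-0.052,0.03,0.166]],[0,[0,0,0],[-0.052,0.03,0.166]],[0,[0,0,0],[-0.052,0.03,0.166]],[0,[0,0,0],[-0.052,0.03,0.166]],[0,[0,0,0],[-0.052,0.03,0.166]],[0,[0,0,0],[-0.052,0.03,0.166]]]'
python3 -m crank '[[0,[0.36,-0.25,0.03],[0,0,0]],[0,[0.36,-0.25,0.03],[0,0,0]],[0,[0.36,-0.25,0.03],[0,0,0]],[0,[0.36,-0.25,0.03],[0,0,0]],[0,[0.36,-0.25,0.03],[0,0,0]],[0,[0.36,-0.25,0.03],[0,0,0]],[0,[0.36,-0.25,0.03],[0,0,0]],[0,[0.36,-0.25,0.03],[0,0,0]]]'
python3 - <<'E'
from h import *
plan([.615,-.046,.24],down(177.7))
E
```

```text
time_s: 19.75
tcp_pos: [0.4206, 0.2569, 0.2677]
ee_rot: [[-0.045, -0.999, -0.011], [-0.999, 0.045, -0.01], [0.011, 0.01, -1.0]]
wrist_force: [1.0, -0.0, 0.3]
gripper_width: 0.499
time_s: 20.55
tcp_pos: [0.6094, -0.0402, 0.244]
ee_rot: [[-0.04, -0.999, -0.01], [-0.999, 0.04, -0.007], [0.007, 0.01, -1.0]]
wrist_force: [0.7, 1.3, -0.8]
gripper_width: 0.503
t20.6 tcp [ 0.6094 -0.0402  0.244 ] F [ 0.7  1.3 -0.8] g0.503
  turn [ 0.013 -0.009  0.   ] rows>=0.1 | shift now [ 0.055 -0.058  0.04 ] | after turn [ 0.055 -0.058  0.04 ] rows>=0.2
```

```bash
python3 -m crank '[[0,[0.05,-0.05,0.04],[0.013,-0.009,0]],[0,[0,0,0],[0,0,0]],[0,[0,0,0],[0,0,0]]]'
python3 - <<'E'
from h import *
plan([.615,-.046,.121],down(177.7))
E
```

```text
time_s: 20.85
tcp_pos: [0.6134, -0.0432, 0.2409]
ee_rot: [[-0.04, -0.999, 0.001], [-0.999, 0.04, -0.0], [0.0, -0.001, -1.0]]
wrist_force: [-0.1, 0.3, -0.2]
gripper_width: 0.497
t20.9 tcp [ 0.6134 -0.0432  0.2409] F [-0.1  0.3 -0.2] g0.497
  turn [-0.002 -0.     0.001] rows>=0.0 | shift now [ 0.027 -0.015  1.199] | after turn [ 0.027 -0.017  1.199] rows>=2.4
```

```bash
python3 -m crank '[[0,[0.02,-0.01,0.3],[0,0,0]],[0,[0,0,0.3],[0,0,0]],[0,[0,0,0.3],[0,0,0]],[0,[0,0,0.28],[0,0,0]],[0,[0,0,0],[0,0,0]],[1,[0,0,0],[0,0,0]],[1,[0,0,0],[0,0,0]],[1,[0,0,0],[0,0,0]]]'
python3 -m crank '[[1,[0,0,0],[0,0,0]],[1,[0,0,0],[0,0,0]],[1,[0,0,0],[0,0,0]],[1,[0,0,0],[0,0,0]],[1,[0,0,0],[0,0,0]]]'
python3 -m crank '[[1,[0,0,-0.1],[0,0,0]],[1,[0,0,-0.3],[0,0,0]],[1,[0,0,-0.4],[0,0,0]],[1,[0,0,-0.4],[0,0,0]],[1,[0,0,-0.4],[0,0,0]],[1,[0,0,-0.3],[0,0,0]],[1,[0,0,0],[0,0,0]]]'
python3 - <<'E'
from h import *
p,R=seat(-.048,lift=.19,out=.02,below=.0145); plan(p,R)
E
```

```text
time_s: 21.65
tcp_pos: [0.6168, -0.0453, 0.126]
ee_rot: [[-0.039, -0.999, 0.008], [-0.999, 0.039, 0.0], [-0.001, -0.008, -1.0]]
wrist_force: [-0.5, 0.4, -0.3]
gripper_width: 0.31
time_s: 22.15
tcp_pos: [0.6157, -0.0459, 0.1245]
ee_rot: [[-0.04, -0.999, 0.004], [-0.999, 0.04, -0.0], [0.0, -0.004, -1.0]]
wrist_force: [-2.2, 0.1, 4.6]
gripper_width: 0.11
time_s: 22.85
tcp_pos: [0.6174, -0.0459, 0.3198]
ee_rot: [[-0.04, -0.999, 0.016], [-0.999, 0.04, 0.0], [-0.001, -0.015, -1.0]]
wrist_force: [0.3, -0.1, -0.9]
gripper_width: 0.108
t22.9 tcp [ 0.6174 -0.0459  0.3198] F [ 0.3 -0.1 -0.9] g0.108
  turn [ 0.384 -0.242 -1.321] rows>=7.3 | shift now [-3.167  0.85   0.174] | after turn [-2.311 -2.123  0.968] rows>=6.6
```

```bash
python3 -m crank '[[1,[-0.2,0.05,0],[0,0,0]],[1,[-0.42,0.11,0],[0,0,0]],[1,[-0.42,0.11,0],[0,0,0]],[1,[-0.42,0.11,0],[0,0,0]],[1,[-0.42,0.11,0],[0,0,0]],[1,[-0.42,0.11,0],[0,0,0]],[1,[-0.42,0.11,0],[0,0,0]],[1,[-0.42,0.11,0],[0,0,0]]]'
python3 -m crank '[[1,[0,0,0],[0.05,-0.03,-0.165]],[1,[0,0,0],[0.05,-0.03,-0.165]],[1,[0,0,0],[0.05,-0.03,-0.165]],[1,[0,0,0],[0.05,-0.03,-0.165]],[1,[0,0,0],[0.05,-0.03,-0.165]],[1,[0,0,0],[0.05,-0.03,-0.165]],[1,[0,0,0],[0.05,-0.03,-0.165]],[1,[0,0,0],[0.04,-0.03,-0.165]]]'
python3 -m crank '[[1,[0,0,0],[0,0,0]],[1,[0,0,0],[0,0,0]]]'
python3 - <<'E'
from h import *
p,R=seat(-.048,lift=.19,out=.02,below=.0145); plan(p,R)
p,R=seat(-.048,lift=.03,out=.012,below=.0145); plan(p,R)
E
```

```text
time_s: 23.65
tcp_pos: [0.5447, 0.2729, 0.3126]
ee_rot: [[-0.04, -0.999, 0.003], [-0.999, 0.04, -0.0], [0.0, -0.003, -1.0]]
wrist_force: [0.8, -0.3, -1.3]
gripper_width: 0.117
time_s: 24.45
tcp_pos: [0.5448, 0.271, 0.3125]
ee_rot: [[0.849, -0.498, 0.176], [-0.528, -0.799, 0.288], [-0.003, -0.337, -0.941]]
wrist_force: [0.6, 0.2, -1.6]
gripper_width: 0.113
time_s: 24.65
tcp_pos: [0.5456, 0.2709, 0.313]
ee_rot: [[0.845, -0.506, 0.177], [-0.536, -0.795, 0.286], [-0.004, -0.336, -0.942]]
wrist_force: [0.6, 0.3, -0.9]
gripper_width: 0.117
t24.6 tcp [0.5456 0.2709 0.313 ] F [ 0.6  0.3 -0.9] g0.117
  turn [ 0.008  0.003 -0.008] rows>=0.1 | shift now [-0.018  0.017  0.116] | after turn [-0.019  0.017  0.116] rows>=0.2
t24.6 tcp [0.5456 0.2709 0.313 ] F [ 0.6  0.3 -0.9] g0.117
  turn [ 0.008  0.003 -0.008] rows>=0.1 | shift now [-0.012  0.63   1.596] | after turn [-0.019  0.64   1.592] rows>=3.4
```

```bash
python3 -m crank '[[1,[-0.01,0.12,0.31],[0.008,0,-0.008]],[1,[0,0.12,0.32],[0,0,0]],[1,[0,0.13,0.32],[0,0,0]],[1,[0,0.13,0.32],[0,0,0]],[1,[0,0.13,0.32],[0,0,0]],[1,[0,0,0],[0,0,0]],[1,[0,0,0],[0,0,0]]]'
python3 - <<'E'
from h import *
p,R=seat(-.048,lift=.003,out=.006,below=.0145); plan(p,R)
E
```

```text
time_s: 25.35
tcp_pos: [0.5426, 0.2683, 0.1428]
ee_rot: [[0.849, -0.496, 0.18], [-0.528, -0.798, 0.291], [-0.0, -0.342, -0.94]]
wrist_force: [-1.1, -0.5, 0.5]
gripper_width: 0.111
t25.4 tcp [0.5426 0.2683 0.1428] F [-1.1 -0.5  0.5] g0.111
  turn [-0.001  0.002  0.005] rows>=0.0 | shift now [-0.007  0.17   0.24 ] | after turn [-0.007  0.17   0.24 ] rows>=0.6
```

```bash
python3 -m crank '[[1,[0,0.09,0.12],[0,0,0]],[1,[0,0.08,0.12],[0,0,0]],[1,[0,0,0],[0,0,0]],[1,[0,0,0],[0,0,0]]]'
python3 -m crank '[[1,[0,0.02,0.03],[0,0,0]],[1,[0,0.03,0],[0,0,0]],[1,[0,0.03,-0.01],[0,0,0]],[1,[0,0,0],[0,0,0]],[1,[0,0,0],[0,0,0]]]'
python3 - <<'E'
from h import *
p,R=seat(-.048,lift=.00,out=.000,below=.0145); plan(p,R)
E
```

```text
time_s: 25.75
tcp_pos: [0.5393, 0.2622, 0.1166]
ee_rot: [[0.85, -0.494, 0.184], [-0.527, -0.797, 0.294], [0.001, -0.346, -0.938]]
wrist_force: [0.1, 0.3, -0.7]
gripper_width: 0.111
time_s: 26.25
tcp_pos: [0.538, 0.2591, 0.1129]
ee_rot: [[0.849, -0.493, 0.19], [-0.528, -0.795, 0.299], [0.004, -0.354, -0.935]]
wrist_force: [3.3, 7.8, -0.3]
gripper_width: 0.114
t26.2 tcp [0.538  0.2591 0.1129] F [ 3.3  7.8 -0.3] g0.114
  turn [-0.016 -0.003  0.007] rows>=0.1 | shift now [-0.017  0.039  0.   ] | after turn [-0.017  0.039  0.001] rows>=0.1
```

```bash
python3 -m crank '[[0.5,[0,0,0],[0,0,0]],[0.5,[0,0,0],[0,0,0]],[0.5,[0,0,0],[0,0,0]],[0.5,[0,0,0],[0,0,0]],[0.5,[0,0,-0.1],[0,0,0]],[0.5,[0,0,-0.2],[0,0,0]],[0.5,[0,0,-0.3],[0,0,0]],[0.5,[0,0,-0.4],[0,0,0]]]'
python3 -m crank '[[0,[0,0,-0.4],[0,0,0]],[0,[0,0,-0.3],[0,0,0]],[0,[0,0,0],[0,0,0]]]'
python3 -m crank '[[0,[0,0,0],[-0.052,0.03,0.166]],[0,[0,0,0],[-0.052,0.03,0.166]],[0,[0,0,0],[-0.052,0.03,0.166]],[0,[0,0,0],[-0.052,0.03,0.166]],[0,[0,0,0],[-0.052,0.03,0.166]],[0,[0,0,0],[-0.052,0.03,0.166]],[0,[0,0,0],[-0.052,0.03,0.166]],[0,[0,0,0],[-0.052,0.03,0.166]]]'
python3 - <<'E'
from h import *
plan([.678,-.058,.24],down(177.7))
c=r.capture("side"); zoom(c,100,60,340,220,3.3,"s10.png")
E
```

```text
time_s: 27.05
tcp_pos: [0.5149, 0.2251, 0.2031]
ee_rot: [[0.849, -0.497, 0.177], [-0.528, -0.799, 0.29], [-0.003, -0.339, -0.941]]
wrist_force: [0.9, 0.5, 0.0]
gripper_width: 0.251
time_s: 27.35
tcp_pos: [0.5049, 0.2053, 0.2756]
ee_rot: [[0.849, -0.493, 0.19], [-0.528, -0.796, 0.296], [0.005, -0.351, -0.936]]
wrist_force: [0.2, 0.8, 0.3]
gripper_width: 0.435
time_s: 28.15
tcp_pos: [0.503, 0.2055, 0.2689]
ee_rot: [[-0.045, -0.999, -0.01], [-0.999, 0.045, -0.009], [0.01, 0.01, -1.0]]
wrist_force: [0.5, 0.2, -0.5]
gripper_width: 0.499
t28.1 tcp [0.503  0.2055 0.2689] F [ 0.5  0.2 -0.5] g0.499
  turn [ 0.012 -0.012 -0.006] rows>=0.1 | shift now [ 2.551 -1.87   0.295] | after turn [ 2.562 -1.855  0.289] rows>=6.4
```

View pics/s10.png

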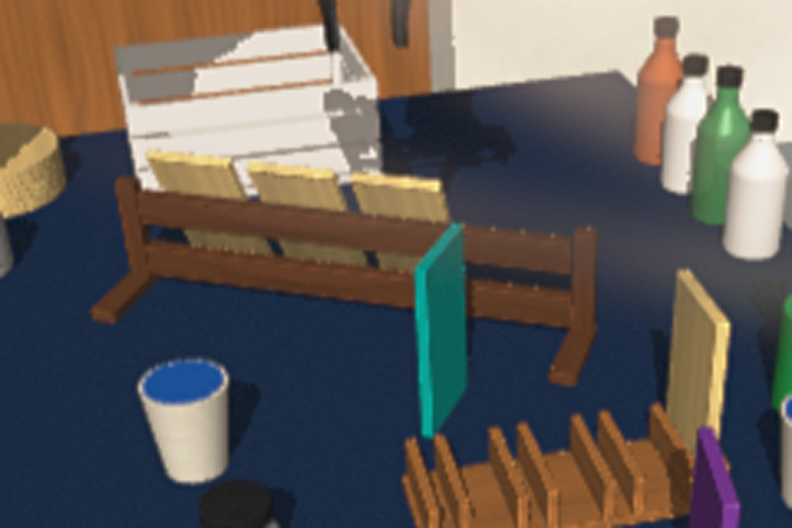

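```bash
python3 - <<'E'
from h import *
c=r.capture("top"); d=r.capture("side")
for p,z in (((240,110),0),((239,90),.08),((278,112),.09),((280,128),0)): print(p,plane(c,p,z))
# brush tip triangulation: tips in top & side
def tri(p,q):
    o1,d1=ray(c,p);o2,d2=ray(d,q)
    A=np.c_[d1,-d2]; s=np.linalg.lstsq(A,o2-o1,rcond=None)[0]; a=o1+s[0]*d1;b=o2+s[1]*d2; return (a+b)/2,np.linalg.norm(a-b)
for p in ((227,71),(240,68),(249,73)):
    for q in ((347,125),(355,124),(367,128)): print(p,q,tri(p,q))
zoom(c,210,50,310,150,6,"t10.png"); zoom(d,310,110,390,220,5.4,"s10b.png")
E
```

```text
(240, 110) [0.79759974 0.0041269  0.        ]
(239, 90) [0.8236962  0.00388284 0.08      ]
(278, 112) [ 0.75315791 -0.10673071  0.09      ]
(280, 128) [ 0.74027072 -0.11789256  0.        ]
(227, 71) (347, 125) (array([0.82548192, 0.03487583, 0.16002721]), np.float64(0.02281545093525469))
(227, 71) (355, 124) (array([0.83737612, 0.03297052, 0.15754974]), np.float64(0.00376043867952175))
(227, 71) (367, 128) (array([0.86095819, 0.03140347, 0.13847545]), np.float64(0.02011780875861623))
(240, 68) (347, 125) (array([0.81333089, 0.00132958, 0.1810996 ]), np.float64(0.039051065446627536))
(240, 68) (355, 124) (array([ 8.25084623e-01, -4.18384339e-04,  1.78347845e-01]), np.float64(0.02082204012097964))
(240, 68) (367, 128) (array([ 0.84800916, -0.00235298,  0.15981554]), np.float64(0.0017161997546888842))
(249, 73) (347, 125) (array([ 0.79604584, -0.02286059,  0.19312578]), np.float64(0.033372789789362145))
(249, 73) (355, 124) (array([ 0.8071842 , -0.02483781,  0.19071584]), np.float64(0.015663819858435145))
(249, 73) (367, 128) (array([ 0.82877529, -0.02745557,  0.17327915]), np.float64(0.006290114444230046))
```

View pics/t10.png

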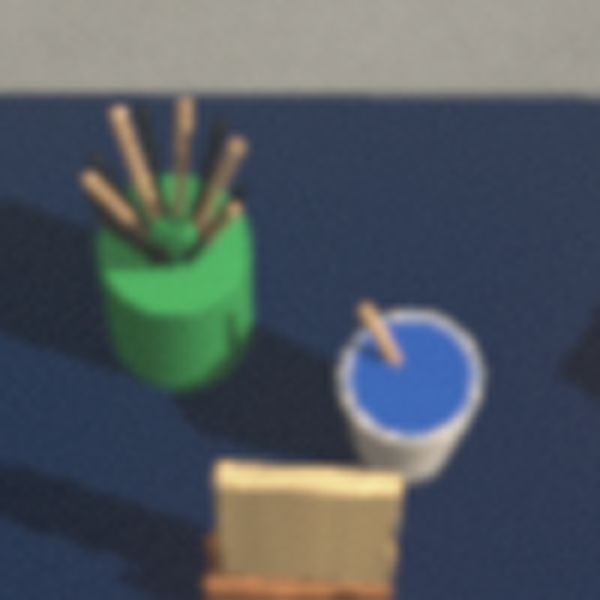

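View pics/s10b.png

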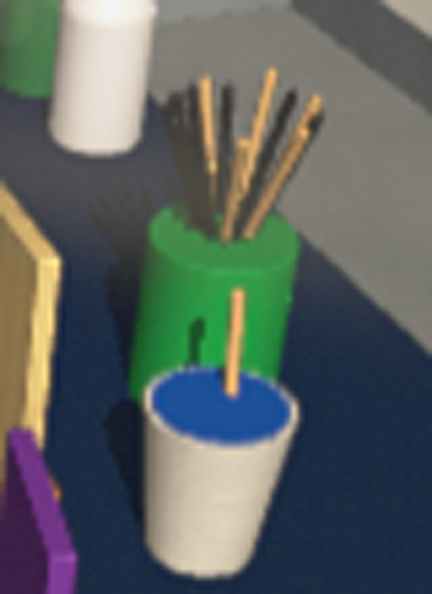

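```bash
python3 -m crank '[[0,[0.32,-0.23,0.03],[0.012,-0.012,-0.006]],[0,[0.32,-0.23,0.03],[0,0,0]],[0,[0.32,-0.23,0.03],[0,0,0]],[0,[0.32,-0.23,0.03],[0,0,0]],[0,[0.32,-0.23,0.03],[0,0,0]],[0,[0.32,-0.23,0.03],[0,0,0]],[0,[0.32,-0.23,0.03],[0,0,0]],[0,[0.32,-0.24,0.03],[0,0,0]]]'
python3 -m crank '[[0,[0,0,0],[0,0,0]],[0,[0,0,0],[0,0,0]]]'
python3 - <<'E'
from h import *
plan([.678,-.058,.24],down(177.7))
E
```

```text
time_s: 29.1
tcp_pos: [0.6794, -0.0582, 0.2454]
ee_rot: [[-0.032, -0.999, 0.003], [-0.999, 0.032, 0.002], [-0.002, -0.003, -1.0]]
wrist_force: [1.1, 0.7, -0.6]
gripper_width: 0.498
time_s: 29.3
tcp_pos: [0.6789, -0.0576, 0.2444]
ee_rot: [[-0.035, -0.999, 0.001], [-0.999, 0.035, 0.002], [-0.002, -0.001, -1.0]]
wrist_force: [0.2, -0.3, 0.8]
gripper_width: 0.497
t29.3 tcp [ 0.6789 -0.0576  0.2444] F [ 0.2 -0.3  0.8] g0.497
  turn [-0.002  0.003  0.006] rows>=0.0 | shift now [0.005 0.008 0.044] | after turn [0.005 0.008 0.044] rows>=0.1
```

```bash
python3 -m crank '[[0,[0,0.01,0.3],[0,0,0.006]],[0,[0,0,0.3],[0,0,0]],[0,[0,0,0.3],[0,0,0]],[0,[0,0,0.32],[0,0,0]],[0,[0,0,0],[0,0,0]],[1,[0,0,0],[0,0,0]],[1,[0,0,0],[0,0,0]],[1,[0,0,0],[0,0,0]]]'
python3 -m crank '[[1,[0,0,0],[0,0,0]],[1,[0,0,0],[0,0,0]],[1,[0,0,0],[0,0,0]],[1,[0,0,0],[0,0,0]],[1,[0,0,0],[0,0,0]]]'
python3 -m crank '[[1,[0,0,-0.1],[0,0,0]],[1,[0,0,-0.3],[0,0,0]],[1,[0,0,-0.4],[0,0,0]],[1,[0,0,-0.4],[0,0,0]],[1,[0,0,-0.4],[0,0,0]],[1,[0,0,-0.3],[0,0,0]],[1,[0,0,0],[0,0,0]]]'
python3 - <<'E'
from h import *
p,R=seat(-.144,lift=.19,out=.02,below=.0145); plan(p,R)
E
```

```text
time_s: 30.1
tcp_pos: [0.6799, -0.0559, 0.1259]
ee_rot: [[-0.039, -0.999, 0.007], [-0.999, 0.039, 0.002], [-0.003, -0.007, -1.0]]
wrist_force: [0.4, 0.6, 1.0]
gripper_width: 0.311
time_s: 30.6
tcp_pos: [0.6789, -0.0564, 0.1241]
ee_rot: [[-0.039, -0.999, 0.003], [-0.999, 0.039, 0.002], [-0.002, -0.003, -1.0]]
wrist_force: [-1.5, -0.0, 5.5]
gripper_width: 0.111
time_s: 31.3
tcp_pos: [0.6804, -0.057, 0.3196]
ee_rot: [[-0.039, -0.999, 0.014], [-0.999, 0.039, 0.002], [-0.002, -0.014, -1.0]]
wrist_force: [-0.0, -0.1, -0.1]
gripper_width: 0.113
t31.3 tcp [ 0.6804 -0.057   0.3196] F [-0.  -0.1 -0.1] g0.113
  turn [ 0.385 -0.24  -1.321] rows>=7.3 | shift now [-2.775  0.65   0.18 ] | after turn [-1.943 -1.897  0.884] rows>=5.7
```

```bash
python3 -m crank '[[1,[-0.2,0.05,0],[0,0,0]],[1,[-0.37,0.085,0],[0,0,0]],[1,[-0.37,0.085,0],[0,0,0]],[1,[-0.37,0.085,0],[0,0,0]],[1,[-0.37,0.085,0],[0,0,0]],[1,[-0.37,0.085,0],[0,0,0]],[1,[-0.37,0.085,0],[0,0,0]],[1,[-0.35,0.085,0],[0,0,0]]]'
python3 -m crank '[[1,[0,0,0],[0.05,-0.03,-0.165]],[1,[0,0,0],[0.05,-0.03,-0.165]],[1,[0,0,0],[0.05,-0.03,-0.165]],[1,[0,0,0],[0.05,-0.03,-0.165]],[1,[0,0,0],[0.05,-0.03,-0.165]],[1,[0,0,0],[0.05,-0.03,-0.165]],[1,[0,0,0],[0.05,-0.03,-0.165]],[1,[0,0,0],[0.04,-0.03,-0.165]]]'
python3 -m crank '[[1,[0,0,0],[0,0,0]],[1,[0,0,0],[0,0,0]]]'
python3 - <<'E'
from h import *
p,R=seat(-.144,lift=.19,out=.02,below=.0145); plan(p,R)
p,R=seat(-.144,lift=.03,out=.012,below=.0145); plan(p,R)
E
```

```text
time_s: 32.1
tcp_pos: [0.624, 0.2244, 0.3125]
ee_rot: [[-0.039, -0.999, 0.001], [-0.999, 0.039, 0.002], [-0.002, -0.001, -1.0]]
wrist_force: [-0.0, 0.3, -0.9]
gripper_width: 0.114
time_s: 32.9
tcp_pos: [0.624, 0.2225, 0.3125]
ee_rot: [[0.849, -0.498, 0.174], [-0.528, -0.798, 0.29], [-0.005, -0.338, -0.941]]
wrist_force: [-0.1, -0.0, -0.9]
gripper_width: 0.113
time_s: 33.1
tcp_pos: [0.6247, 0.2223, 0.313]
ee_rot: [[0.845, -0.506, 0.175], [-0.535, -0.794, 0.288], [-0.006, -0.337, -0.942]]
wrist_force: [-0.9, -0.8, -0.6]
gripper_width: 0.109
t33.1 tcp [0.6247 0.2223 0.313 ] F [-0.9 -0.8 -0.6] g0.109
  turn [ 0.007  0.006 -0.008] rows>=0.1 | shift now [0.013 0.025 0.113] | after turn [0.013 0.026 0.113] rows>=0.2
t33.1 tcp [0.6247 0.2223 0.313 ] F [-0.9 -0.8 -0.6] g0.109
  turn [ 0.007  0.006 -0.008] rows>=0.1 | shift now [0.024 0.639 1.593] | after turn [0.013 0.648 1.589] rows>=3.4
```

```bash
python3 -m crank '[[1,[0.01,0.13,0.31],[0.008,0.005,-0.008]],[1,[0.01,0.13,0.32],[0,0,0]],[1,[0,0.13,0.32],[0,0,0]],[1,[0,0.13,0.32],[0,0,0]],[1,[0,0.13,0.32],[0,0,0]],[1,[0,0,0],[0,0,0]],[1,[0,0,0],[0,0,0]]]'
python3 - <<'E'
from h import *
p,R=seat(-.144,lift=.003,out=.006,below=.0145); plan(p,R)
E
```

```text
time_s: 33.8
tcp_pos: [0.6235, 0.2165, 0.1422]
ee_rot: [[0.849, -0.496, 0.182], [-0.529, -0.797, 0.291], [0.001, -0.343, -0.939]]
wrist_force: [-0.7, -0.0, 0.6]
gripper_width: 0.114
t33.8 tcp [0.6235 0.2165 0.1422] F [-0.7 -0.   0.6] g0.114
  turn [-0.002  0.     0.004] rows>=0.0 | shift now [-0.008  0.16   0.236] | after turn [-0.008  0.16   0.237] rows>=0.6
```

```bash
python3 -m crank '[[1,[0,0.08,0.12],[0,0,0]],[1,[0,0.08,0.12],[0,0,0]],[1,[0,0,0],[0,0,0]],[1,[0,0,0],[0,0,0]]]'
python3 -m crank '[[1,[0,0.02,0.03],[0,0,0]],[1,[0,0.03,0],[0,0,0]],[1,[0,0.03,-0.01],[0,0,0]],[1,[0,0,0],[0,0,0]],[1,[0,0,0],[0,0,0]]]'
python3 - <<'E'
from h import *
p,R=seat(-.144,lift=.00,out=.000,below=.0145); plan(p,R)
E
```

```text
time_s: 34.2
tcp_pos: [0.6195, 0.2102, 0.1141]
ee_rot: [[0.849, -0.496, 0.183], [-0.529, -0.797, 0.292], [0.001, -0.344, -0.939]]
wrist_force: [0.1, 0.5, -1.4]
gripper_width: 0.112
time_s: 34.7
tcp_pos: [0.6193, 0.2083, 0.1121]
ee_rot: [[0.849, -0.493, 0.192], [-0.529, -0.795, 0.298], [0.006, -0.354, -0.935]]
wrist_force: [3.0, 10.1, -1.9]
gripper_width: 0.111
t34.7 tcp [0.6193 0.2083 0.1121] F [ 3.  10.1 -1.9] g0.111
  turn [-0.016 -0.005  0.006] rows>=0.1 | shift now [-0.016  0.037 -0.007] | after turn [-0.016  0.038 -0.007] rows>=0.1
```

```bash
python3 -m crank '[[0.5,[0,0,0],[0,0,0]],[0.5,[0,0,0],[0,0,0]],[0.5,[0,0,0],[0,0,0]],[0.5,[0,0,0],[0,0,0]],[0.5,[0,0,-0.1],[0,0,0]],[0.5,[0,0,-0.2],[0,0,0]],[0.5,[0,0,-0.3],[0,0,0]],[0.5,[0,0,-0.4],[0,0,0]]]'
python3 -m crank '[[0,[0,0,-0.4],[0,0,0]],[0,[0,0,-0.3],[0,0,0]],[0,[-0.3,0.3,0],[0,0,0]],[0,[-0.3,0.3,0],[0,0,0]],[0,[-0.3,0.3,0],[0,0,0]],[0,[-0.3,0.3,0],[0,0,0]],[0,[0,0,0],[0,0,0]]]'
python3 - <<'E'
from h import *
plan([.678,-.058,.24],down(177.7))
d=r.capture("side"); zoom(d,100,60,340,220,3.3,"s11.png"); cv2.imwrite("pics/s11f.png",d["img"])
c=r.capture("top"); zoom(c,50,110,250,300,3.1,"t11.png"); zoom(c,290,180,450,240,5,"t11b.png")
E
```

```text
time_s: 35.5
tcp_pos: [0.5962, 0.1744, 0.2027]
ee_rot: [[0.849, -0.497, 0.179], [-0.529, -0.798, 0.29], [-0.002, -0.341, -0.94]]
wrist_force: [0.4, -0.2, 0.3]
gripper_width: 0.247
time_s: 36.2
tcp_pos: [0.4167, 0.1199, 0.2252]
ee_rot: [[0.849, -0.498, 0.177], [-0.528, -0.798, 0.29], [-0.004, -0.34, -0.94]]
wrist_force: [0.1, 1.2, 0.1]
gripper_width: 0.497
t36.2 tcp [0.4167 0.1199 0.2252] F [0.1 1.2 0.1] g0.497
  turn [-0.397  0.237  1.328] rows>=7.4 | shift now [ 3.158  0.068 -0.194] | after turn [ 1.673 -2.683 -0.148] rows>=6.3
```

View pics/s11.png

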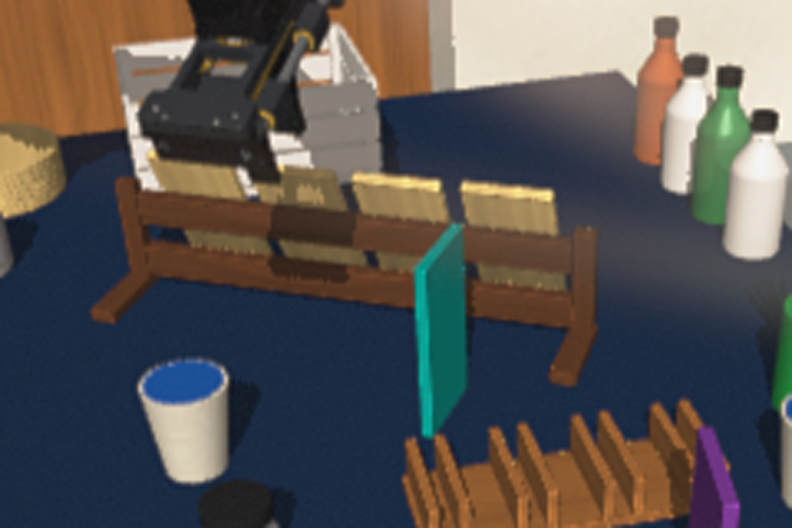

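View pics/t11.png

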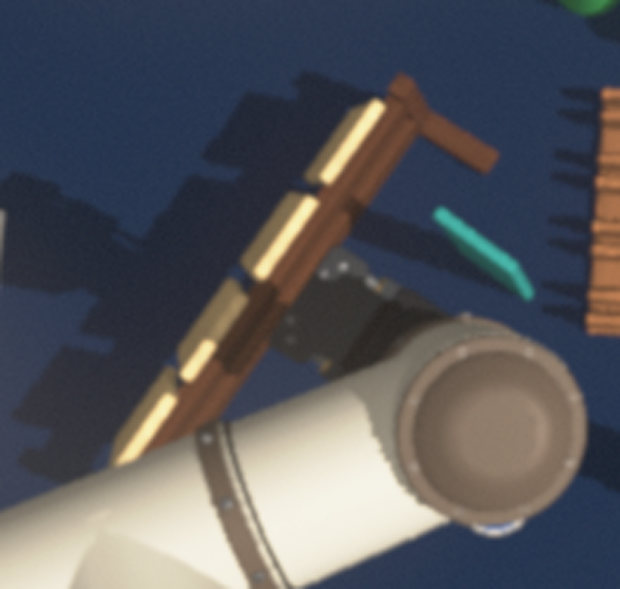

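View pics/t11b.png

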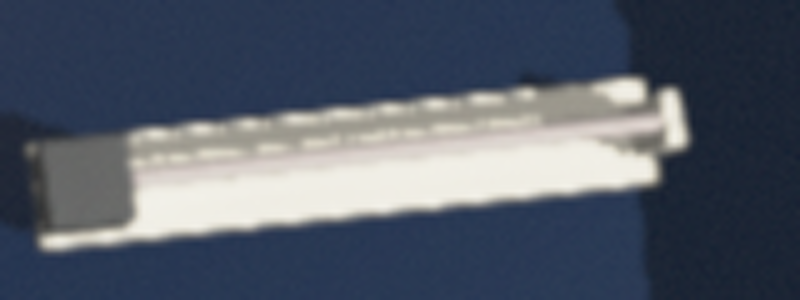

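View pics/s11f.png

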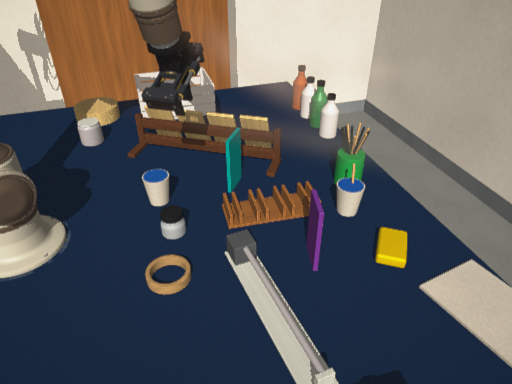

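```bash
python3 - <<'E'
from h import *
c=r.capture("top")
f=lambda x,y:(x/5+290,y/5+180)
a=plane(c,f(150,173),.046);b=plane(c,f(650,123),.046); v=b-a
print(a,b,np.linalg.norm(v),np.degrees(np.arctan2(v[1],v[0])))
print("block",plane(c,f(87,187),.052))
# strip bottom corners z~.005: left lower(45,247), right lower (660,185), right upper(640,78)
s=[plane(c,f(*p),.005) for p in ((42,248),(660,184),(645,78),(680,120))]
print(s); v=s[1]-s[0]; print(np.linalg.norm(v),np.degrees(np.arctan2(v[1],v[0])))
E
```

```text
[ 0.47045518 -0.22407864  0.046     ] [ 0.5000137  -0.50366611  0.046     ] 0.2811456204471644 -83.96499852468364
block [ 0.46171417 -0.18816111  0.052     ]
[array([ 0.43237327, -0.16817411,  0.005     ]), array([ 0.47109872, -0.52497637,  0.005     ]), array([ 0.53319489, -0.52115163,  0.005     ]), array([ 0.50851901, -0.5395487 ,  0.005     ])]
0.35889762965683397 -83.80566257179044
```

```bash
python3 - <<'E'
from h import *
c=r.capture("top"); d=r.capture("side")
print(r.sense()["joints"].round(1))
zoom(c,300,140,360,185,12,"t12.png"); zoom(d,295,180,335,280,6,"s12.png")
print(c["img"].shape)
hsv=cv2.cvtColor(c["img"],cv2.COLOR_BGR2HSV); m=cv2.inRange(hsv,(130,80,40),(160,255,255)); print(cv2.boundingRect(m))
m2=cv2.inRange(cv2.cvtColor(d["img"],cv2.COLOR_BGR2HSV),(130,80,30),(160,255,255)); print(cv2.boundingRect(m2))
E
```

```text
[ 30.2  -3.4 -28.2 -12.5 -47.8  34.9]
(384, 512, 3)
(307, 151, 39, 24)
(306, 189, 19, 82)
```

View pics/t12.png

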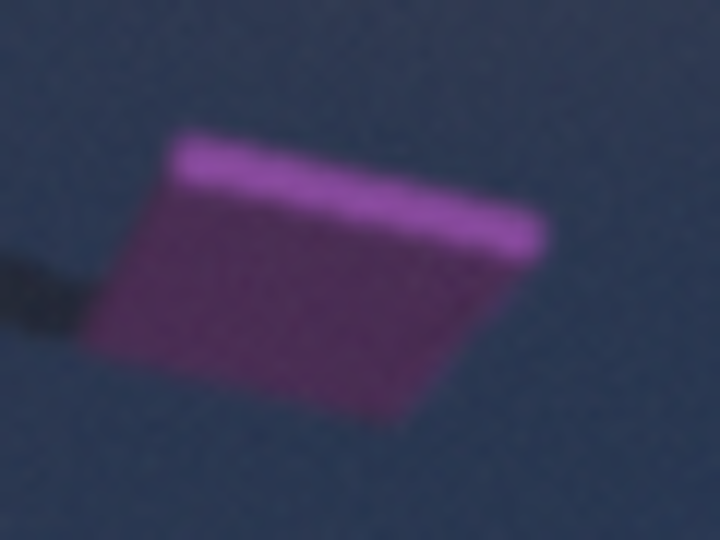

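```bash
cat >> h.py <<'E'
def barpose(C,ang,s,lift=0.,a=18.,lean=None,zg=.046,over=.0187):
    """TCP pose holding the rod at bar coordinate s; bar +x at world angle ang deg; hand leans (top) toward dir angle lean deg by a"""
    u=np.array([np.cos(np.radians(ang)),np.sin(np.radians(ang)),0])
    e=np.array([np.cos(np.radians(lean)),np.sin(np.radians(lean)),0]); th=np.radians(a)
    up=np.array([0,0,1])*np.cos(th)+e*np.sin(th)
    g=np.array([C[0],C[1],zg+lift])+s*u
    R=None
    z=-up; y=e*np.cos(th)-np.array([0,0,1])*np.sin(th)
    cands=[np.c_[np.cross(q,z),q,z] for q in (y,-y)]
    R0=r.sense()["ee_rot"]
    R=min(cands,key=lambda M:Ro.from_matrix(R0.T@M).magnitude())
    return g-over*up,R
E
python3 - <<'E'
from h import *
c=r.capture("top")
for p,z in (((307.1,168.8),0),((332.5,175.4),0),((314,153),.15),((345.4,159.6),.15)): print(plane(c,p,z))
p,R=barpose((.482,-.343),96.15,.088,lift=.12,lean=6.15); print(p,R.round(3).tolist()); plan(p,R)
g,R=barpose((.482,-.343),96.15,.088,lean=6.15)
g=g-R[:,2]*.0187
for sy in(1,-1):
  print("body corner",g-R[:,2]*.051+sy*R[:,1]*.095)
E
```

```text
[ 0.61319265 -0.19743968  0.        ]
[ 0.59348993 -0.27213936  0.        ]
[ 0.61594719 -0.19503132  0.15      ]
[ 0.59882494 -0.27505866  0.15      ]
[ 0.46682704 -0.25612553  0.14821524] [[0.107, -0.946, -0.307], [-0.994, -0.102, -0.033], [0.0, 0.309, -0.951]]
t36.5 tcp [0.4247 0.1231 0.2283] F [0.4 0.4 0.1] g0.500
  turn [-0.79   0.021  1.174] rows>=7.4 | shift now [ 2.362  3.089 -0.279] | after turn [ 3.816 -0.259  0.757] rows>=7.8
body corner [ 0.39841118 -0.26349747  0.1238605 ]
body corner [ 0.57807196 -0.24413868  0.06514727]
```

```bash
python3 -m crank '[[0.2,[0,0,0],[-0.099,0.003,0.147]],[0.2,[0,0,0],[-0.099,0.003,0.147]],[0.2,[0,0,0],[-0.099,0.003,0.147]],[0.2,[0,0,0],[-0.099,0.003,0.147]],[0.2,[0,0,0],[-0.099,0.003,0.147]],[0.2,[0,0,0],[-0.099,0.003,0.147]],[0.2,[0,0,0],[-0.099,0.003,0.147]],[0.2,[0,0,0],[-0.099,0.003,0.147]]]'
python3 -m crank '[[0.2,[0.42,-0.02,0],[0,0,0]],[0.2,[0.42,-0.03,0],[0,0,0]],[0.2,[0.42,-0.03,0],[0,0,0]],[0.2,[0.42,-0.03,0],[0,0,0]],[0.2,[0.42,-0.03,0],[0,0,0]],[0.2,[0.42,-0.03,0],[0,0,0]],[0.2,[0.42,-0.03,0],[0,0,0]],[0.2,[0.42,-0.03,0],[0,0,0]]]'
python3 -m crank '[[0.2,[0.4,-0.03,0],[0,0,0]],[0.2,[0,0,0],[0,0,0]],[0.2,[0,0,0],[0,0,0]]]'
python3 - <<'E'
from h import *
p,R=barpose((.482,-.343),96.15,.088,lift=.12,lean=6.15); plan(p,R)
c=r.capture("top"); cv2.imwrite("pics/t13.png",c["img"]); d=r.capture("side");zoom(d,190,190,360,384,3,"s13.png")
E
```

```text
time_s: 37.3
tcp_pos: [0.4246, 0.1234, 0.2274]
ee_rot: [[0.102, -0.945, -0.311], [-0.995, -0.095, -0.037], [0.005, 0.313, -0.95]]
wrist_force: [0.1, -0.5, -0.3]
gripper_width: 0.4
time_s: 38.1
tcp_pos: [0.4819, -0.2112, 0.2209]
ee_rot: [[0.106, -0.945, -0.309], [-0.994, -0.099, -0.036], [0.003, 0.311, -0.95]]
wrist_force: [-0.3, 0.6, 0.3]
gripper_width: 0.398
time_s: 38.4
tcp_pos: [0.4883, -0.2496, 0.2196]
ee_rot: [[0.104, -0.945, -0.31], [-0.995, -0.098, -0.035], [0.003, 0.312, -0.95]]
wrist_force: [-0.0, 0.7, -0.0]
gripper_width: 0.404
t38.4 tcp [ 0.4883 -0.2496  0.2196] F [-0.   0.7 -0. ] g0.404
  turn [ 0.004 -0.002 -0.005] rows>=0.0 | shift now [ 0.041 -0.014  0.746] | after turn [ 0.042 -0.011  0.746] rows>=1.5
```

View pics/t13.png

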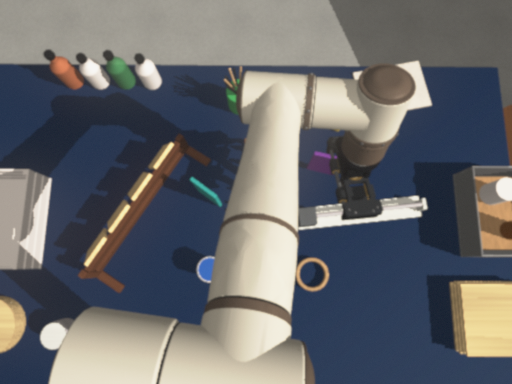

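View pics/s13.png

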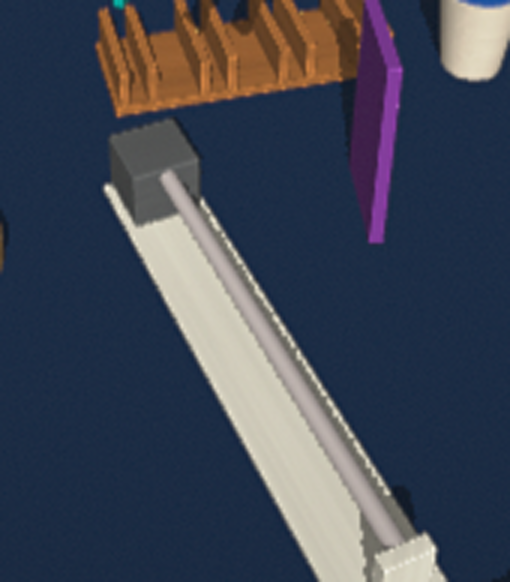

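```bash
python3 - <<'E'
from h import *
d=r.capture("side"); cv2.imwrite("pics/s14.png",d["img"])
u=np.array([-.1071,.9942,0]);C=np.array([.482,-.343,.044])
print(proj(d,C+.13*u),proj(d,C-.165*u))
E
```

```text
[244.30830516 249.48762166] [319.49148086 373.9972381 ]
```

View pics/s14.png

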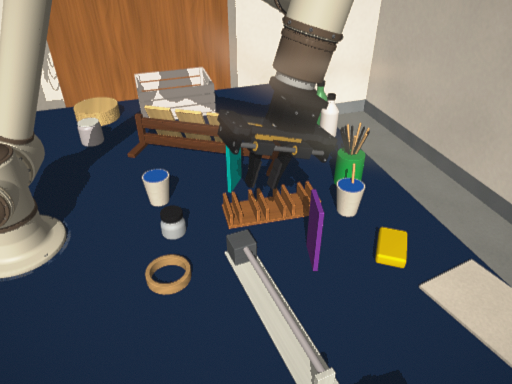

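```bash
python3 - <<'E'
from h import *
p,R=barpose((.483,-.343),96.15,.088,lift=.15,lean=6.15,a=0,over=.015,zg=.044); print(p);plan(p,R); print(r.sense()["joints"].round(1))
E
```

```text
[ 0.47357241 -0.25550645  0.179     ]
t38.5 tcp [ 0.4882 -0.2479  0.2206] F [-0.3  0.1 -0.1] g0.399
  turn [ 0.402 -0.004 -0.001] rows>=2.1 | shift now [0.059 0.017 0.443] | after turn [0.06  0.154 0.416] rows>=0.9
[ -7.4  23.1  -2.1   4.4 -82.4  12.3]
```

```bash
python3 -m crank '[[0.2,[0,0,0],[0.134,0,0]],[0.2,[0,0,0],[0.134,0,0]],[0.2,[0,0,0],[0.134,0,0]],[0.2,[0.06,0.15,0],[0,0,0]],[0.2,[0,0,0],[0,0,0]],[0.2,[0,0,0],[0,0,0]]]'
python3 - <<'E'
from h import *
p,R=barpose((.483,-.343),96.15,.088,lift=.0,lean=6.15,a=0,over=.015,zg=.044); print(p);plan(p,R)
E
```

```text
time_s: 39.15
tcp_pos: [0.4737, -0.256, 0.221]
ee_rot: [[0.107, -0.994, -0.001], [-0.994, -0.107, -0.004], [0.004, 0.001, -1.0]]
wrist_force: [0.4, 0.2, -0.3]
gripper_width: 0.403
[ 0.47357241 -0.25550645  0.029     ]
t39.1 tcp [ 0.4737 -0.256   0.221 ] F [ 0.4  0.2 -0.3] g0.403
  turn [ 0.001 -0.005 -0.001] rows>=0.0 | shift now [-1.20e-02 -1.00e-03  1.92e+00] | after turn [-5.00e-03  1.00e-03  1.92e+00] rows>=3.8
```

```bash
python3 -m crank '[[0.2,[0,0,0.35],[0,0,0]],[0.2,[0,0,0.35],[0,0,0]],[0.2,[0,0,0.35],[0,0,0]],[0.2,[0,0,0.2],[0,0,0]],[0.2,[0,0,0],[0,0,0]],[0.2,[0,0,0],[0,0,0]]]'
python3 - <<'E'
from h import *
p,R=barpose((.483,-.343),96.15,.088,lift=.0,lean=6.15,a=0,over=.015,zg=.044); print(p);plan(p,R)
c=r.capture("top"); zoom(c,290,140,450,240,5,"t15.png"); d=r.capture("side");zoom(d,190,150,360,384,2.5,"s15.png")
E
```

```text
time_s: 39.75
tcp_pos: [0.4746, -0.2566, 0.0957]
ee_rot: [[0.107, -0.994, -0.001], [-0.994, -0.107, -0.004], [0.004, 0.001, -1.0]]
wrist_force: [0.9, 0.0, -0.1]
gripper_width: 0.399
[ 0.47357241 -0.25550645  0.029     ]
t39.8 tcp [ 0.4746 -0.2566  0.0957] F [ 0.9  0.  -0.1] g0.399
  turn [ 0.001 -0.005  0.   ] rows>=0.0 | shift now [-0.014  0.008  0.667] | after turn [-0.012  0.009  0.667] rows>=1.3
```

View pics/s15.png

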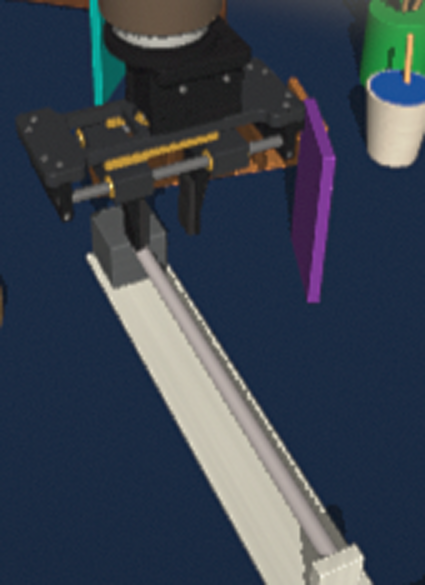

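View pics/t15.png

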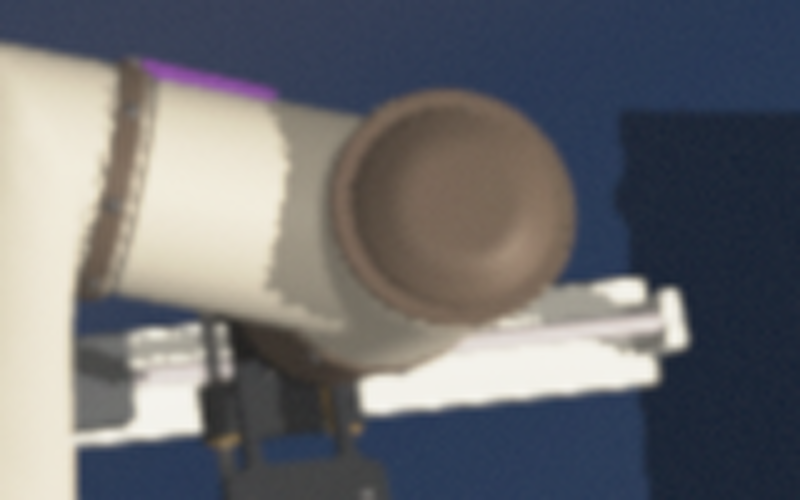

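```bash
python3 -m crank '[[0.2,[-0.01,0.01,0.25],[0,0,0]],[0.2,[0,0,0.25],[0,0,0]],[0.2,[0,0,0.16],[0,0,0]],[0.2,[0,0,0],[0,0,0]],[0.2,[0,0,0],[0,0,0]]]'
python3 - <<'E'
from h import *
p,R=barpose((.483,-.343),96.15,.088,lift=.0,lean=6.15,a=0,over=.015,zg=.044); print(p);plan(p,R)
d=r.capture("side");zoom(d,190,150,360,384,2.5,"s16.png")
E
```

```text
time_s: 40.35
tcp_pos: [0.4737, -0.2561, 0.0311]
ee_rot: [[0.107, -0.994, 0.002], [-0.994, -0.107, -0.004], [0.004, -0.002, -1.0]]
wrist_force: [-0.0, 0.4, -0.2]
gripper_width: 0.402
[ 0.47357241 -0.25550645  0.029     ]
t40.4 tcp [ 0.4737 -0.2561  0.0311] F [-0.   0.4 -0.2] g0.402
  turn [-0.003 -0.006 -0.001] rows>=0.0 | shift now [-0.007  0.001  0.021] | after turn [-0.007  0.001  0.021] rows>=0.0
```

View pics/s16.png

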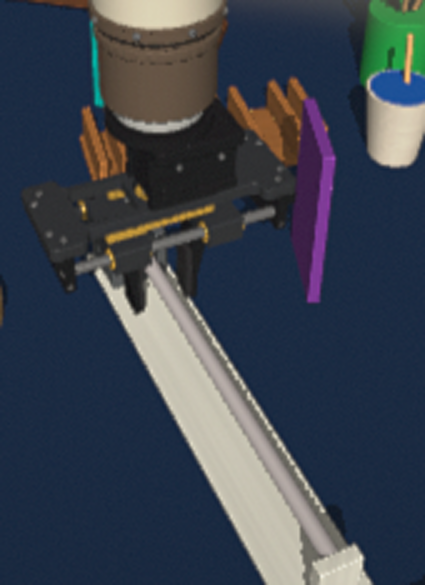

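```bash
python3 -m crank '[[1,[0,0,0.02],[0,0,0]],[1,[0,0,0],[0,0,0]],[1,[0,0,0],[0,0,0]],[1,[0,0,0],[0,0,0]],[1,[0,0,0],[0,0,0]],[1,[0,0,0],[0,0,0]],[1,[0,0,0],[0,0,0]],[1,[0,0,0],[0,0,0]]]'
python3 -c "
from h import *
s=r.sense();print(s['wrist_force'],s['moment'])"
python3 -m crank '[[1,[0,0,-0.05],[0,0,0]],[1,[0,0,-0.05],[0,0,0]],[1,[0,0,-0.05],[0,0,0]],[1,[0,0,-0.05],[0,0,0]],[1,[0,0,0],[0,0,0]],[1,[0,0,0],[0,0,0]]]'
python3 -c "
from h import *
s=r.sense();print(s['wrist_force'],s['moment'],s['ee_rot'].T@s['moment'])
d=r.capture('side');zoom(d,190,150,360,384,2.5,'s17.png')"
```

```text
time_s: 41.2
tcp_pos: [0.4737, -0.256, 0.0283]
ee_rot: [[0.107, -0.994, 0.003], [-0.994, -0.107, -0.004], [0.004, -0.002, -1.0]]
wrist_force: [2.7, 1.5, 3.6]
gripper_width: 0.128
[2.66146029 1.45998775 3.63321158] [ 0.35659274 -0.88638278  0.09261619]
time_s: 41.8
tcp_pos: [0.4723, -0.2557, 0.0478]
ee_rot: [[0.106, -0.994, 0.0], [-0.994, -0.106, -0.003], [0.003, 0.0, -1.0]]
wrist_force: [0.0, 0.3, -4.7]
gripper_width: 0.129
[ 0.02430321  0.26425058 -4.74814691] [ 0.17193313  0.02011975 -0.0345451 ] [-0.0019288  -0.17310238  0.03451111]
```

View pics/s17.png

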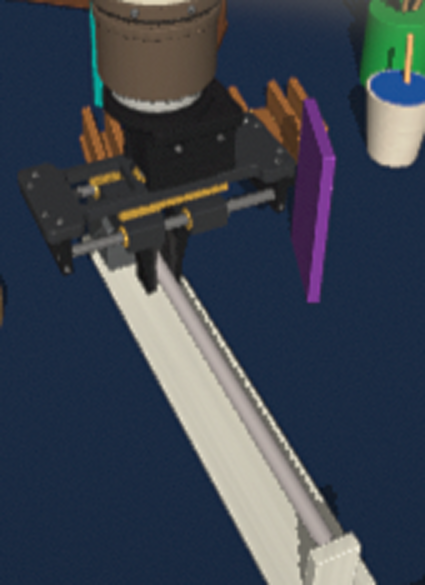

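```bash
python3 -m crank '[[1,[0,0,-0.06],[0,0,0]],[1,[0,0,-0.06],[0,0,0]],[1,[0,0,-0.06],[0,0,0]],[1,[0,0,-0.06],[0,0,0]],[1,[0,0,0],[0,0,0]],[1,[0,0,0],[0,0,0]],[1,[0,0,0],[0,0,0]]]'
python3 -c "
from h import *
s=r.sense();print(s['wrist_force'],s['moment'])
d=r.capture('side');zoom(d,190,150,360,384,2.5,'s18.png')
s=r.sense();print(s['wrist_force'],s['moment'])
"
```

```text
time_s: 42.55
tcp_pos: [0.4722, -0.2556, 0.0715]
ee_rot: [[0.106, -0.994, -0.0], [-0.994, -0.106, -0.003], [0.003, 0.001, -1.0]]
wrist_force: [-1.0, -0.1, -4.8]
gripper_width: 0.128
[-0.97551384 -0.12141829 -4.79905475] [ 0.15459639  0.00026665 -0.01425264]
[-0.65895273 -0.26112746 -4.83090425] [ 0.22972296 -0.00345698  0.00890332]
```

View pics/s18.png

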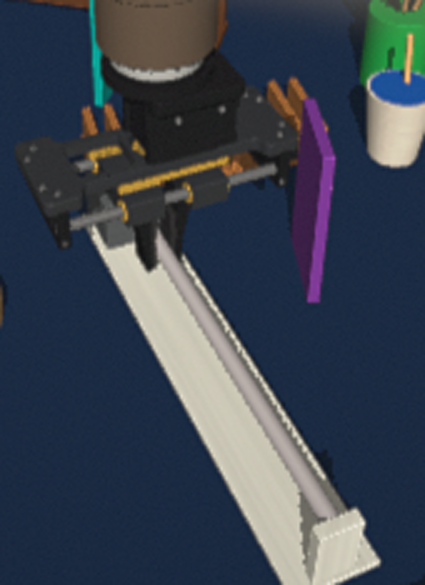

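```bash
cat >> h.py <<'E'
def tiltside(d,px,s,g,u,L):
    # find tilt t (deg, + = far end down) such that grip g + L*(-u cos t, -sin t) best projects on px ray row
    from scipy.optimize import minimize
    f=lambda t: g+L*(-u*np.cos(t[0])-np.array([0,0,1])*np.sin(t[0]))
    q=minimize(lambda t:np.sum((proj(d,f(t))-px)**2),[0.],method="Nelder-Mead"); return np.degrees(q.x[0]),q.fun**.5
E
python3 - <<'E'
from h import *
s=r.sense(); d=r.capture("side"); u=np.array([-.1071,.9942,0])
g=s["tcp_pos"]+[0,0,.015]
print(s["wrist_force"],s["moment"],tiltside(d,np.array([317.2,356]),0,g,u,.253))
zoom(d,240,230,360,384,5,"s19.png")
for t in (-4,0,4,8): t=np.radians(t);print(proj(d,g+.253*(-u*np.cos(t)-np.array([0,0,1])*np.sin(t))))
E
```

```text
[-0.65895273 -0.26112746 -4.83090425] [ 0.22972296 -0.00345698  0.00890332] (np.float64(-0.2900598837849793), np.float64(4.803179586224805))
[322.77547828 349.43628635]
[321.87275542 357.22892195]
[320.55759088 364.05505287]
[318.86368517 369.90223098]
```

View pics/s19.png

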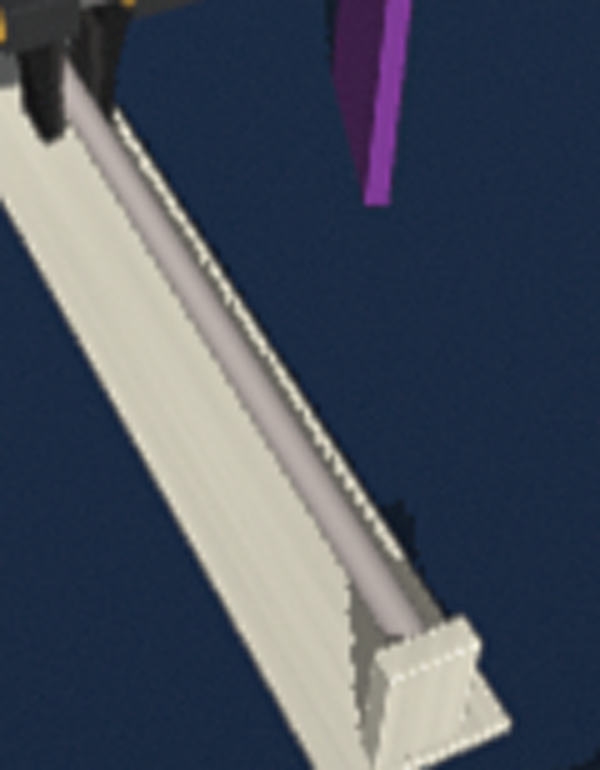

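```bash
python3 -m crank '[[1,[0,0,-0.1],[0,0,0]],[1,[0,0,-0.2],[0,0,0]],[1,[0,0,-0.25],[0,0,0]],[1,[0,0,-0.25],[0,0,0]],[1,[0,0,-0.25],[0,0,0]],[1,[0,0,-0.25],[0,0,0]],[1,[0,0,-0.15],[0,0,0]],[1,[0,0,0],[0,0,0]]]'
python3 -m crank '[[1,[0,0,0],[0,0,0]],[1,[0,0,0],[0,0,0]],[1,[0,0,0],[0,0,0]],[1,[0,0,0],[0,0,0]]]'
python3 - <<'E'
from h import *
s=r.sense(); d=r.capture("side"); cv2.imwrite("pics/s20.png",d["img"]); u=np.array([-.1071,.9942,0])
g=s["tcp_pos"]+[0,0,.015]
print(s["wrist_force"],s["moment"])
for t in (-4,0,4,8): t=np.radians(t);print(proj(d,g+.253*(-u*np.cos(t)-np.array([0,0,1])*np.sin(t))))
zoom(d,220,150,400,384,2.5,"s20z.png")
E
```

```text
time_s: 43.45
tcp_pos: [0.4739, -0.2557, 0.22]
ee_rot: [[0.106, -0.994, 0.007], [-0.994, -0.106, -0.005], [0.006, -0.006, -1.0]]
wrist_force: [1.0, -0.5, -5.5]
gripper_width: 0.13
time_s: 43.85
tcp_pos: [0.4721, -0.2551, 0.2158]
ee_rot: [[0.106, -0.994, -0.002], [-0.994, -0.106, -0.003], [0.003, 0.002, -1.0]]
wrist_force: [0.6, -0.3, -4.8]
gripper_width: 0.123
[ 0.60158287 -0.3122243  -4.79243035] [ 0.19774503 -0.06206266  0.00170738]
[333.45157978 276.87302546]
[332.19532561 287.34059874]
[330.45547465 296.70789427]
[328.2785351  304.94864351]
```

View pics/s20.png

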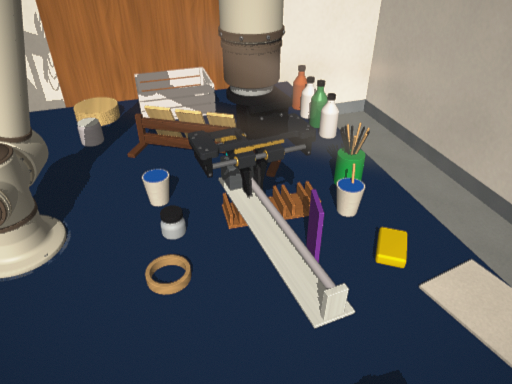

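```bash
python3 - <<'E'
from h import *
C=f2w(.118,0)
for a in (0,12):
  p,R=barpose(C,147.9,.088,lift=.172,lean=57.9,a=a,over=.015,zg=.044); print(p);plan(p,R)
E
```

```text
[0.4783583  0.42322346 0.201     ]
t43.9 tcp [ 0.4722 -0.2551  0.216 ] F [ 1.1  0.1 -5.2] g0.126
  turn [ 0.003 -0.002 -1.151] rows>=6.0 | shift now [-6.739 -0.78   0.13 ] | after turn [-3.553 -5.779  0.15 ] rows>=13.6
[0.47670104 0.42058156 0.20132779]
t43.9 tcp [ 0.4722 -0.2551  0.216 ] F [ 1.1  0.1 -5.2] g0.126
  turn [-0.245  0.118 -1.147] rows>=6.2 | shift now [-6.715 -0.761  0.127] | after turn [-3.553 -5.653 -1.052] rows>=13.5
```

```bash
python3 -m crank '[[1,[-0.05,-0.01,-0.05],[0,0,0]],[1,[-0.15,-0.02,-0.05],[0,0,0]],[1,[-0.25,-0.03,0],[0,0,0]],[1,[-0.28,-0.03,0],[0,0,0]],[1,[-0.28,-0.03,0],[0,0,0]],[1,[-0.28,-0.03,0],[0,0,0]],[1,[-0.28,-0.03,0],[0,0,0]],[1,[-0.28,-0.03,0],[0,0,0]]]'
python3 -m crank '[[1,[-0.28,-0.03,0],[0,0,0]],[1,[-0.28,-0.03,0],[0,0,0]],[1,[-0.28,-0.03,0],[0,0,0]],[1,[-0.28,-0.03,0],[0,0,0]],[1,[-0.28,-0.03,0],[0,0,0]],[1,[-0.28,-0.03,0],[0,0,0]],[1,[-0.28,-0.03,0],[0,0,0]],[1,[-0.28,-0.03,0],[0,0,0]]]'
python3 -m crank '[[1,[-0.28,-0.03,0],[0,0,0]],[1,[-0.28,-0.03,0],[0,0,0]],[1,[-0.28,-0.03,0],[0,0,0]],[1,[-0.28,-0.03,0],[0,0,0]],[1,[-0.28,-0.03,0],[0,0,0]],[1,[-0.28,-0.03,0],[0,0,0]],[1,[-0.28,-0.03,0],[0,0,0]],[1,[-0.28,-0.03,0],[0,0,0]]]'
python3 -m crank '[[1,[-0.2,-0.03,0],[0,0,0]],[1,[-0.1,-0.03,0],[0,0,0]],[1,[0,0,0],[0,0,0]],[1,[0,0,0],[0,0,0]]]'
python3 - <<'E'
from h import *
C=f2w(.118,0)
for a in (0,12):
  p,R=barpose(C,147.9,.088,lift=.172,lean=57.9,a=a,over=.015,zg=.044); plan(p,R)
s=r.sense(); print(s["moment"]); d=r.capture("side"); cv2.imwrite("pics/s21.png",d["img"])
E
```

```text
time_s: 44.7
tcp_pos: [0.4736, -0.0669, 0.227]
ee_rot: [[0.107, -0.994, 0.002], [-0.994, -0.107, -0.003], [0.003, -0.002, -1.0]]
wrist_force: [0.4, -0.6, -4.5]
gripper_width: 0.127
time_s: 45.5
tcp_pos: [0.4733, 0.1584, 0.2263]
ee_rot: [[0.107, -0.994, 0.002], [-0.994, -0.107, -0.002], [0.002, -0.002, -1.0]]
wrist_force: [1.3, 0.2, -5.2]
gripper_width: 0.126
time_s: 46.3
tcp_pos: [0.473, 0.3837, 0.2254]
ee_rot: [[0.107, -0.994, 0.001], [-0.994, -0.107, -0.002], [0.002, -0.001, -1.0]]
wrist_force: [1.1, -0.1, -4.5]
gripper_width: 0.124
time_s: 46.7
tcp_pos: [0.4763, 0.4115, 0.2246]
ee_rot: [[0.106, -0.994, -0.0], [-0.994, -0.106, -0.004], [0.004, 0.001, -1.0]]
wrist_force: [-0.0, -0.4, -4.4]
gripper_width: 0.127
t46.7 tcp [0.4763 0.4115 0.2246] F [-0.  -0.4 -4.4] g0.127
  turn [ 0.003 -0.004 -1.151] rows>=6.0 | shift now [-0.115 -0.033  0.235] | after turn [-0.044 -0.11   0.236] rows>=0.5
t46.7 tcp [0.4763 0.4115 0.2246] F [-0.  -0.4 -4.4] g0.127
  turn [-0.245  0.116 -1.147] rows>=6.2 | shift now [-0.091 -0.014  0.232] | after turn [-0.044 -0.126  0.211] rows>=0.5
[ 0.069501   -0.00644284 -0.02373503]
```

View pics/s21.png

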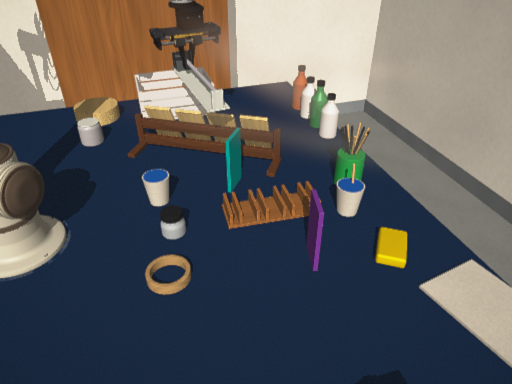

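```bash
python3 -m crank '[[1,[0,0,0],[-0.012,0.006,-0.06]],[1,[0,0,0],[-0.025,0.012,-0.12]],[1,[0,0,0],[-0.026,0.012,-0.12]],[1,[0,0,0],[-0.026,0.012,-0.12]],[1,[0,0,0],[-0.026,0.012,-0.12]],[1,[0,0,0],[-0.026,0.012,-0.12]],[1,[0,0,0],[-0.026,0.012,-0.12]],[1,[0,0,0],[-0.026,0.012,-0.12]]]'
python3 -m crank '[[1,[0,0,0],[-0.026,0.012,-0.12]],[1,[0,0,0],[-0.026,0.012,-0.12]],[1,[0,0,0],[0,0.003,-0.008]],[1,[0,0,0],[0,0,0]],[1,[0,0,0],[0,0,0]]]'
python3 - <<'E'
from h import *
C=f2w(.118,0)
p,R=barpose(C,147.9,.088,lift=.1,lean=57.9,a=12,over=.015,zg=.044); plan(p,R)
d=r.capture("side"); zoom(d,100,20,300,180,4,"s22.png"); c=r.capture("top"); zoom(c,20,100,220,300,3,"t22.png")
E
```

```text
time_s: 47.55
tcp_pos: [0.4771, 0.4109, 0.2251]
ee_rot: [[0.73, -0.676, -0.101], [-0.683, -0.718, -0.131], [0.016, 0.165, -0.986]]
wrist_force: [0.3, 0.1, -4.2]
gripper_width: 0.125
time_s: 48.05
tcp_pos: [0.4769, 0.4116, 0.225]
ee_rot: [[0.846, -0.521, -0.109], [-0.533, -0.828, -0.175], [0.001, 0.206, -0.979]]
wrist_force: [0.2, -0.2, -4.2]
gripper_width: 0.129
t48.0 tcp [0.4769 0.4116 0.225 ] F [ 0.2 -0.2 -4.2] g0.129
  turn [-0.003 -0.001 -0.002] rows>=0.0 | shift now [-0.05  -0.271  0.92 ] | after turn [-0.049 -0.273  0.92 ] rows>=1.9
```

View pics/s22.png

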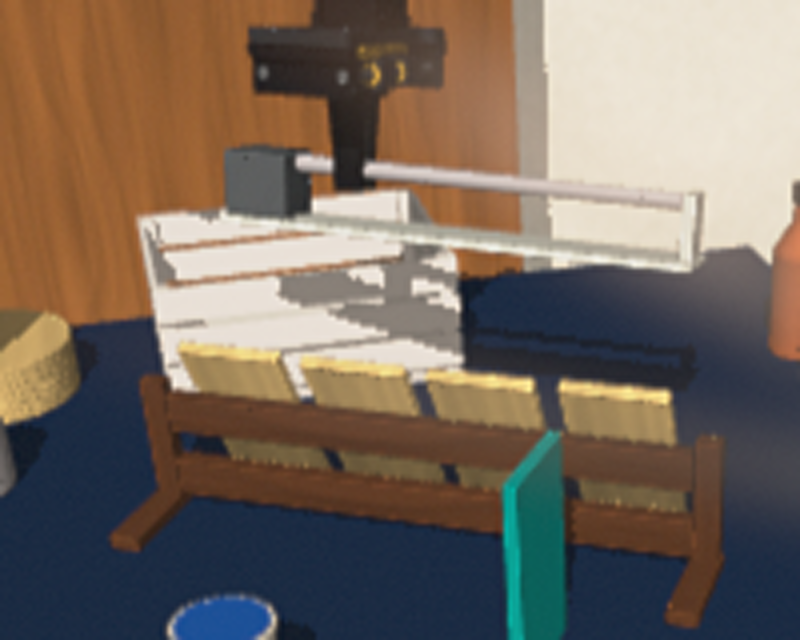

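View pics/t22.png

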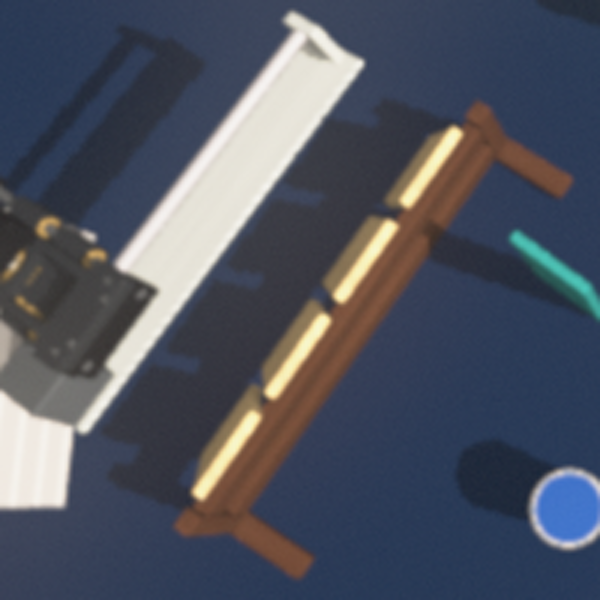

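```bash
python3 - <<'E'
from h import *
c=r.capture("top"); f=lambda x,y:(x/3+20,y/3+100)
print("rod end",w2f(plane(c,f(298,38),.242)),"rod near", w2f(plane(c,f(130,262),.242)))
s=r.sense(); print("tcp",w2f(s["tcp_pos"]))
# board top edges far long edge: (z~.141) 
for p in ((432,165),(367,258),(297,355),(227,455)): print(w2f(plane(c,f(*p),.141)))
zoom(c,70,120,190,280,5,"t23.png")
E
```

```text
rod end [ 0.10317724 -0.1640602   0.242     ] rod near [0.10319092 0.04904152 0.242     ]
tcp [0.10748042 0.0832392  0.22486734]
[-0.00710268 -0.14718286  0.141     ]
[-0.00777717 -0.05041268  0.141     ]
[-0.00690483  0.04819972  0.141     ]
[-0.00753477  0.14551633  0.141     ]
```

View pics/t23.png

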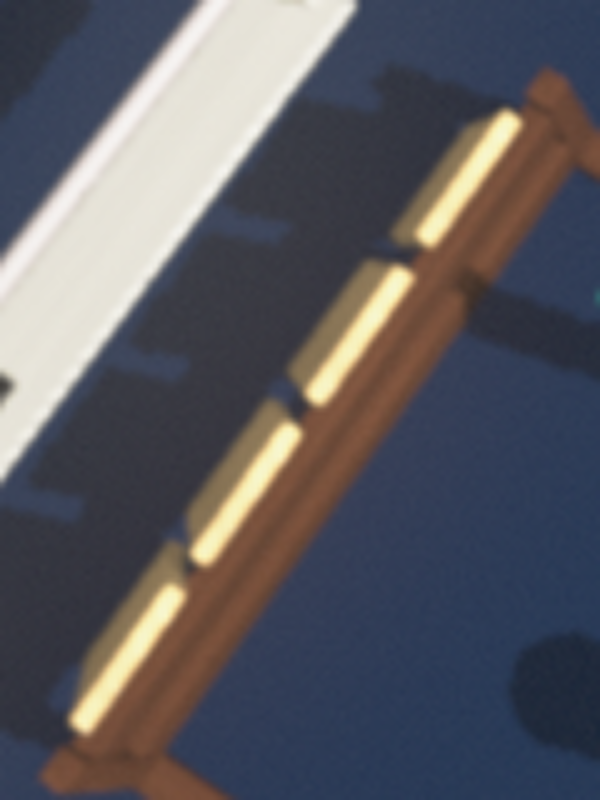

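```bash
python3 - <<'E'
from h import *
c=r.capture("top"); f=lambda x,y:(x/5+70,y/5+120)
for p in ((393,238),(470,125),(288,385),(370,262),(187,535),(275,405),(75,680),(165,548)): print(p,w2f(plane(c,f(*p),.003)))
C=f2w(.116,0)
for l in (.06,.01,0): 
  p,R=barpose(C,147.9,.088,lift=l,lean=57.9,a=12,over=.015,zg=.044); plan(p,R)
E
```

```text
(393, 238) [ 0.06142112 -0.10694863  0.003     ]
(470, 125) [ 0.06319364 -0.18850547  0.003     ]
(288, 385) [ 0.06155135 -0.00222973  0.003     ]
(370, 262) [ 0.06435712 -0.08777784  0.003     ]
(187, 535) [0.05870942 0.09947292 0.003     ]
(275, 405) [0.06093854 0.01136931 0.003     ]
(75, 680) [0.06289009 0.19918732 0.003     ]
(165, 548) [0.06486486 0.11219961 0.003     ]
t48.2 tcp [0.4768 0.4118 0.2248] F [ 0.  -0.4 -5. ] g0.125
  turn [-0.002 -0.001 -0.   ] rows>=0.0 | shift now [-0.048 -0.332  1.315] | after turn [-0.047 -0.334  1.314] rows>=2.7
t48.2 tcp [0.4768 0.4118 0.2248] F [ 0.  -0.4 -5. ] g0.125
  turn [-0.002 -0.001 -0.   ] rows>=0.0 | shift now [-0.049 -0.435  1.804] | after turn [-0.047 -0.438  1.803] rows>=3.7
t48.2 tcp [0.4768 0.4118 0.2248] F [ 0.  -0.4 -5. ] g0.125
  turn [-0.002 -0.001 -0.   ] rows>=0.0 | shift now [-0.049 -0.455  1.902] | after turn [-0.047 -0.459  1.901] rows>=3.9
```

```bash
python3 -m crank '[[1,[-0.01,-0.03,0.1],[0,0,0]],[1,[-0.01,-0.06,0.24],[0,0,0]],[1,[-0.01,-0.06,0.26],[0,0,0]],[1,[-0.01,-0.06,0.26],[0,0,0]],[1,[-0.01,-0.06,0.26],[0,0,0]],[1,[0,-0.06,0.2],[0,0,0]],[1,[0,0,0],[0,0,0]],[1,[0,0,0],[0,0,0]]]'
python3 - <<'E'
from h import *
C=f2w(.116,0)
for l in (.03,.01,0): 
  p,R=barpose(C,147.9,.088,lift=l,lean=57.9,a=12,over=.015,zg=.044); plan(p,R)
d=r.capture("side"); zoom(d,100,20,300,180,4,"s24.png"); c=r.capture("top"); zoom(c,20,100,220,300,3,"t24.png")
E
```

```text
time_s: 49.05
tcp_pos: [0.4755, 0.4188, 0.0884]
ee_rot: [[0.848, -0.519, -0.109], [-0.531, -0.829, -0.177], [0.001, 0.207, -0.978]]
wrist_force: [0.1, 1.2, -4.7]
gripper_width: 0.129
t49.0 tcp [0.4755 0.4188 0.0884] F [ 0.1  1.2 -4.7] g0.129
  turn [-0.001 -0.002  0.001] rows>=0.0 | shift now [ 0.001 -0.062  0.284] | after turn [ 0.001 -0.062  0.284] rows>=0.6
t49.0 tcp [0.4755 0.4188 0.0884] F [ 0.1  1.2 -4.7] g0.129
  turn [-0.001 -0.002  0.001] rows>=0.0 | shift now [ 0.001 -0.103  0.48 ] | after turn [ 0.001 -0.103  0.48 ] rows>=1.0
t49.0 tcp [0.4755 0.4188 0.0884] F [ 0.1  1.2 -4.7] g0.129
  turn [-0.001 -0.002  0.001] rows>=0.0 | shift now [ 0.001 -0.124  0.577] | after turn [ 0.001 -0.124  0.577] rows>=1.2
```

View pics/s24.png

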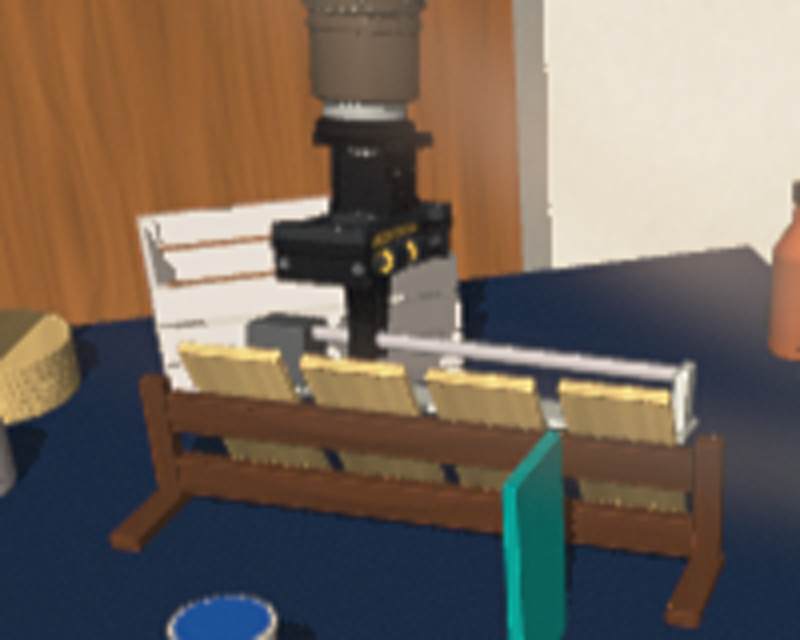

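View pics/t24.png

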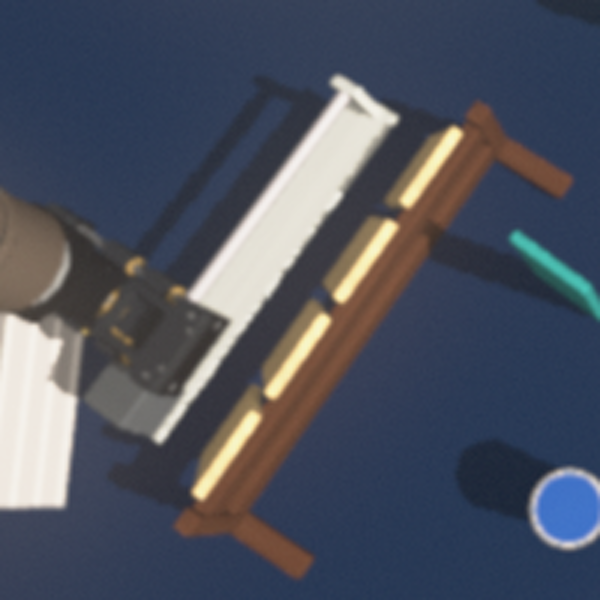

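```bash
python3 -m crank '[[1,[0,-0.03,0.15],[0,0,0]],[1,[0,-0.03,0.15],[0,0,0]],[1,[0,-0.02,0.1],[0,0,0]],[1,[0,-0.01,0.08],[0,0,0]],[1,[0,-0.01,0.04],[0,0,0]],[1,[0,-0.01,0.04],[0,0,0]],[1,[0,0,0],[0,0,0]]]'
python3 - <<'E'
from h import *
C=f2w(.116,0)
p,R=barpose(C,147.9,.088,lift=0,lean=57.9,a=12,over=.015,zg=.044); plan(p,R)
d=r.capture("side"); zoom(d,100,20,300,180,4,"s25.png"); c=r.capture("top"); zoom(c,20,100,220,300,3,"t25.png")
E
```

```text
time_s: 49.85
tcp_pos: [0.4744, 0.4174, 0.0336]
ee_rot: [[0.848, -0.519, -0.11], [-0.53, -0.829, -0.178], [0.001, 0.209, -0.978]]
wrist_force: [-3.6, -2.9, 3.9]
gripper_width: 0.124
t49.9 tcp [0.4744 0.4174 0.0336] F [-3.6 -2.9  3.9] g0.124
  turn [ 0.002 -0.002  0.001] rows>=0.0 | shift now [ 0.003 -0.028  0.038] | after turn [ 0.003 -0.027  0.038] rows>=0.1
```

View pics/s25.png

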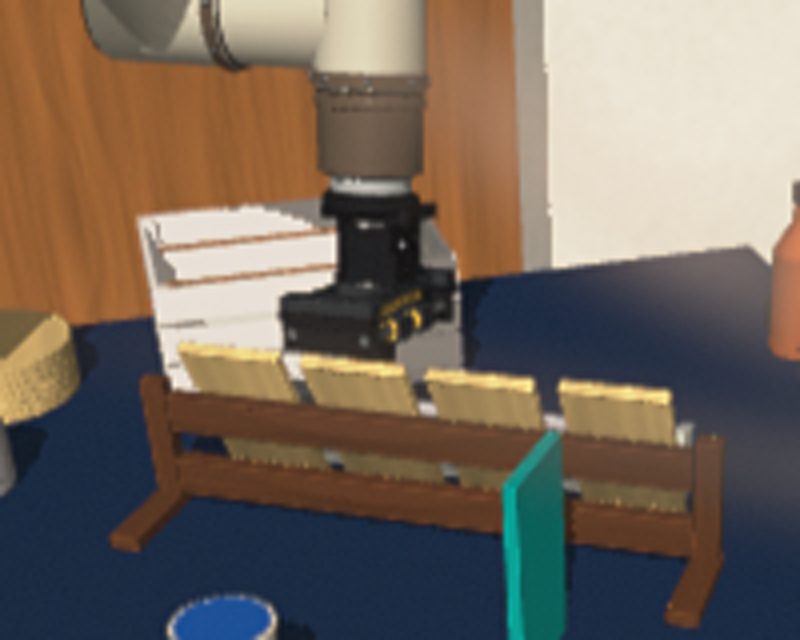

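View pics/t25.png

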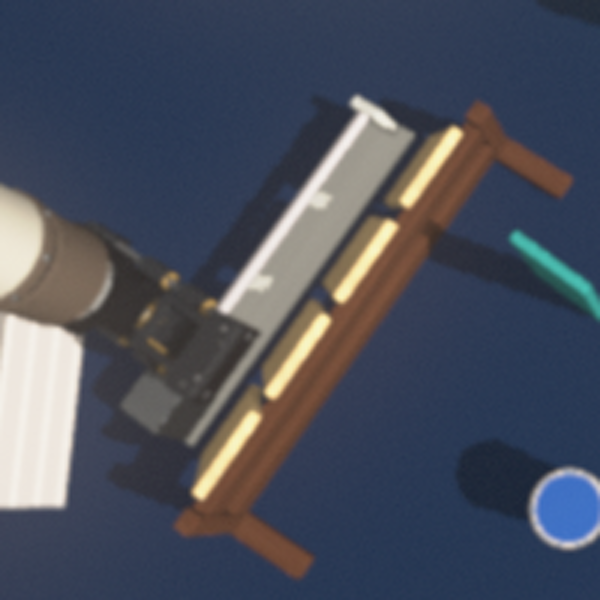

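```bash
python3 -m crank '[[1,[0,-0.01,0.02],[0,0,0]],[1,[0,-0.01,0.02],[0,0,0]],[1,[0,0,0.01],[0,0,0]],[1,[0,0,0],[0,0,0]]]'
python3 - <<'E'
from h import *
C=f2w(.116,0)
p,R=barpose(C,147.9,.088,lift=0,lean=57.9,a=12,over=.015,zg=.044); plan(p,R)
E
```

```text
time_s: 50.35
tcp_pos: [0.4735, 0.416, 0.0325]
ee_rot: [[0.848, -0.518, -0.112], [-0.53, -0.828, -0.184], [0.002, 0.215, -0.977]]
wrist_force: [-11.3, -8.4, 23.0]
gripper_width: 0.128
t50.4 tcp [0.4735 0.416  0.0325] F [-11.3  -8.4  23. ] g0.128
  turn [ 0.009 -0.003  0.002] rows>=0.1 | shift now [ 0.003 -0.042  0.023] | after turn [ 0.003 -0.042  0.023] rows>=0.1
```

```bash
python3 -m crank '[[0.6,[0,0,-0.01],[0,0,0]],[0.5,[0,0,0],[0,0,0]],[0.4,[0,0,0],[0,0,0]],[0.2,[0,0,0],[0,0,0]],[0.2,[0,0,0],[0,0,0]],[0.2,[0,0,0],[0,0,0]]]'
python3 -m crank '[[0.2,[0,0,-0.1],[0,0,0]],[0.2,[0,0,-0.2],[0,0,0]],[0.2,[0,0,-0.3],[0,0,0]],[0.2,[0,0,-0.4],[0,0,0]],[0.2,[0,0,-0.4],[0,0,0]],[0.2,[0,0,-0.4],[0,0,0]],[0.2,[0,0,-0.3],[0,0,0]],[0.2,[0,0,0],[0,0,0]]]'
python3 - <<'E'
from h import *
plan([.3,.5,.25],r.sense()["ee_rot"])
d=r.capture("side"); zoom(d,100,20,300,180,4,"s26.png"); c=r.capture("top"); zoom(c,20,100,220,300,3,"t26.png")
E
```

```text
time_s: 50.95
tcp_pos: [0.4753, 0.419, 0.0264]
ee_rot: [[0.847, -0.52, -0.11], [-0.531, -0.829, -0.176], [0.001, 0.208, -0.978]]
wrist_force: [-1.5, -1.6, -0.2]
gripper_width: 0.387
time_s: 51.75
tcp_pos: [0.5012, 0.4591, 0.2399]
ee_rot: [[0.848, -0.521, -0.098], [-0.53, -0.832, -0.164], [0.004, 0.192, -0.981]]
wrist_force: [-1.0, 0.4, 0.4]
gripper_width: 0.399
t51.8 tcp [0.5012 0.4591 0.2399] F [-1.   0.4  0.4] g0.399
  turn [0. 0. 0.] rows>=0.0 | shift now [-1.922  0.727  0.031] | after turn [-1.922  0.727  0.031] rows>=4.1
```

View pics/s26.png

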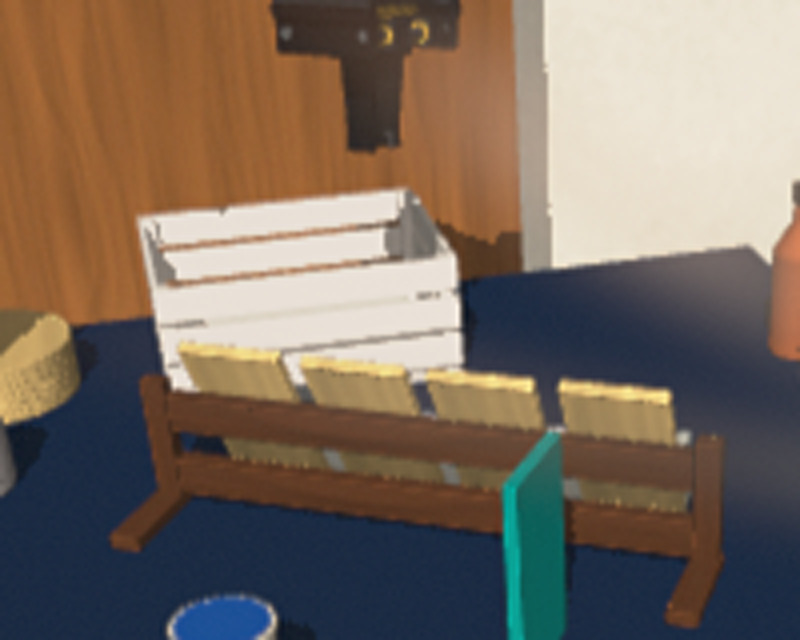

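View pics/t26.png

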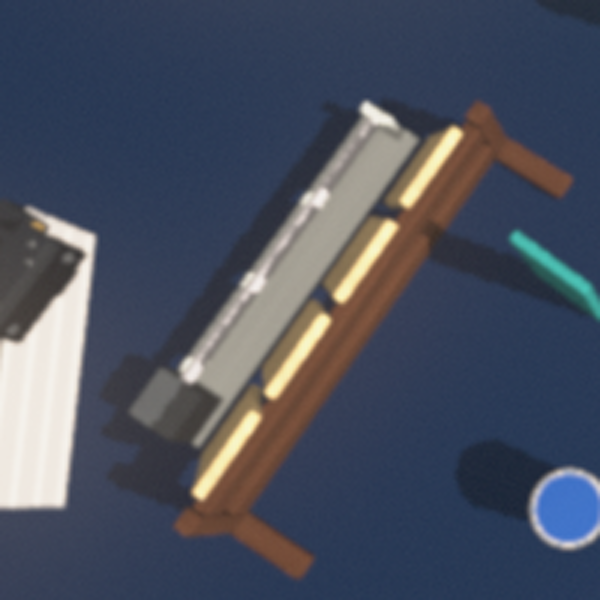

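```bash
python3 - <<'E'
from h import *
c=r.capture("top"); zoom(c,55,125,175,255,6,"t27.png"); cv2.imwrite("pics/t27f.png",c["img"]); d=r.capture("side"); cv2.imwrite("pics/s27f.png",d["img"])
E
```

```text
(no output)
```

View pics/t27.png

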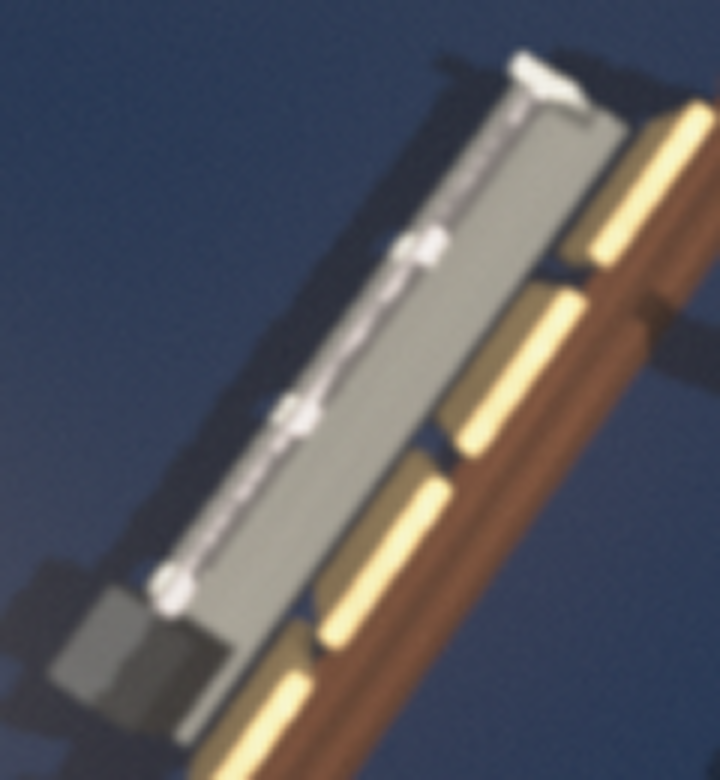

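View pics/s27f.png

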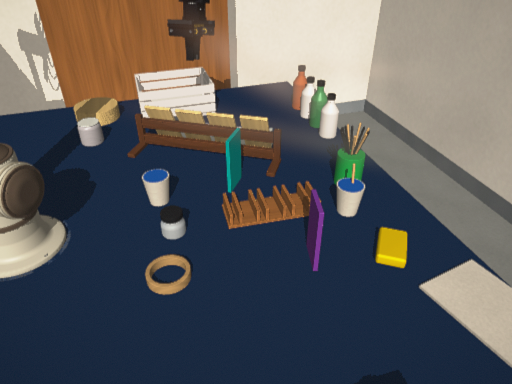

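```bash
python3 - <<'E'
from h import *
c=r.capture("top"); f=lambda x,y:(x/6+55,y/6+125)
for n,p,z in (("inner A",(628,130),.005),("inner B",(185,745),.005),("outer A",(500,97),.005),("outer mid",(330,320),.005),("rodA",(520,108),.044),("rodB",(172,575),.044),
  ("board1 foot",(575,262),.0),("b2l",(640-200,410),0),("b2r",(545,290),0),("b3l",(318,590),0),("b3r",(420,450),0)): print(n,w2f(plane(c,f(*p),z)).round(4))
E
```

```text
inner A [ 0.0703 -0.177   0.005 ]
inner B [0.0717 0.1823 0.005 ]
outer A [ 0.1341 -0.1569  0.005 ]
outer mid [ 0.1372 -0.0197  0.005 ]
rodA [ 0.1047 -0.1533  0.044 ]
rodB [0.1082 0.1155 0.044 ]
board1 foot [ 0.0551 -0.108   0.    ]
b2l [ 0.0674 -0.0121  0.    ]
b2r [ 0.0593 -0.0885  0.    ]
b3l [0.0648 0.0905 0.    ]
b3r [0.0639 0.0091 0.    ]
```

```bash
python3 -m crank '[[0.2,[0,0,-0.1],[0,0,0]],[0.2,[0,0,0],[0,0,0]],[0.2,[0,0,0],[0,0,0]],[0.2,[0,0,0],[0,0,0]],[0.2,[0,0,0],[0,0,0]],[0.2,[0,0,0],[0,0,0]],[0.2,[0,0,0],[0,0,0]]]'
python3 - <<'E'
from h import *
a=cv2.imread("pics/t27f.png"); c=r.capture("top")
print(np.abs(c["img"][125:255,75:230].astype(int)-a[125:255,75:230]).mean())
a0=cv2.imread("pics/top0.png"); m=(np.abs(c["img"].astype(int)-a0).sum(2)>90).astype(np.uint8); print(cv2.connectedComponentsWithStats(m)[2].tolist()[:0],[s.tolist() for s in cv2.connectedComponentsWithStats(m)[2] if s[4]>25])
r.finish_job()
E
```

```text
time_s: 52.7
tcp_pos: [0.4995, 0.4577, 0.2424]
ee_rot: [[0.847, -0.52, -0.109], [-0.531, -0.829, -0.176], [0.001, 0.207, -0.978]]
wrist_force: [-0.0, -0.5, 0.2]
gripper_width: 0.396
0.9631761786600497
[] [[0, 0, 512, 384, 185912], [245, 126, 33, 14, 381], [64, 133, 96, 134, 3745], [149, 141, 26, 29, 302], [248, 142, 27, 4, 53], [239, 150, 34, 17, 207], [2, 156, 13, 11, 58], [250, 164, 20, 2, 32], [0, 168, 47, 46, 1596], [242, 175, 34, 8, 156], [311, 194, 132, 36, 2880], [236, 199, 34, 12, 174], [0, 321, 26, 31, 521], [0, 371, 41, 13, 319], [217, 371, 24, 13, 201]]
the job is handed in; nothing more can be done
```

I leaned all four boards against the far side of the frame, laid the stop bar flat in front of their feet, and handed the job in at about 53 s. The interface gives no verdict, so these are my own last checks.

- **Boards:** They stand side by side at frame y ≈ ±48 and ±146 mm, square to the frame and not touching each other. Their feet are about 55 mm out from the frame's middle line, and they lean about 20–24°, slightly more than the 20° aimed for.
- **Stop bar:** It had been knocked a few centimetres aside during the run, so I measured it again before picking it up. I gripped it 88 mm from its middle towards the block, and it hung level within about 1° by the side camera. The wrist moment suggested that grip was somewhat off the balance point, but the bar did not slip.
- **Bar position:** It lies flat about 104 mm from the frame's middle line (aimed for 116 mm), parallel within 1° and spanning all four feet. The gap to the feet is roughly 10 mm.
- **Other things:** Comparing the first and last top pictures showed no change at the cups, pots or the purple and turquoise boards. The remaining differences were around the boards, rack, bar, frame and arm, plus shadow areas near the crate. One small changed patch at the left edge of the picture, near the round basket, I did not look into.
- **Robot:** The gripper is open and clear of everything. The bar and boards were unchanged between pictures taken about a second apart.

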